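# Free the wheel's drive box and set its range slide

## Task

The cover of the potter's wheel drive box is stuck down with dried clay: push the thin blade of the knife into the slot under the cover's free edge, lever the cover up with it (keep the fingers off the cover until the blade has raised it) and swing it wide open until it stands upright, then lay the knife back on its wooden rest. After that grip the orange knob inside, slide it along its rail until you feel the ball click into the notch, without running past it, and finish there, still holding the knob at the notch. Leave the clay cup and the glaze jar standing where they are.

Things in the scene. Friction and masses are not known exactly. Their poses are not given: they have to be found in the camera images.
- drive_box: Blue box fixed to the bench, 240 (x) by 140 (y) by 75 mm high, walls 5 mm, inner floor 18 mm above the bench. Origin: centre of its underside, z up. Its x is the way the knob must slide; the cover is hinged along its +y wall, the slot is in its -y wall. Its yaw is within 0.25 rad of a half turn: its x points back to the robot, the hinge is on the robot's right, the slot faces the robot's left.
- slot (a point): Middle of the slot in the box's -y wall, on the wall's outer face (box frame 0, -70, 68 mm). The slot is 100 mm wide along the box's x and 14 mm high, from 61 to 75 mm above the bench; the closed cover is its upper edge. A blade enters it level, along the box's +y; up to 40 mm deep, past the outer face, it meets nothing inside.
- cover (a joint): Angle of the white cover, 0 closed, pi/2 upright, stop at 1.8 rad. The cover is a plate of 240 by 148 by 6 mm and 0.15 kg that lies on the box (underside 75 mm above the bench) and overhangs the slotted wall by 8 mm. Its stiff hinge keeps it at any angle; raising the free edge takes about 2 to 3 N. Upright, it stands 148 mm above its hinge and leaves the box open to the gripper.
- cover_hinge (a point): Middle of the cover's hinge line, which runs along the box's x (box frame 0, 70, 75 mm).
- cover_edge (a point): Middle of the cover's free edge, at its underside, 148 mm from the hinge line.
- knife: Potter's palette knife, 0.07 to 0.17 kg, loose, lying on its rest. Green handle 90 mm long (x), 18 mm wide (y), 22 mm tall (z); steel blade 75 mm long, 20 mm wide and 3 mm thick, stiff, in line with the handle and at its mid height. Origin at the middle of the handle's underside; x points along the blade to the tip, z up. It balances about 17 mm ahead of its origin; the handle's side faces are free for fingers between x = -28 and +45 mm.
- knife_tip (a point): Middle of the blade's tip (knife frame 120, 0, 11 mm).
- rest: Dark wooden knife rest, fixed, base 150 by 60 by 4 mm with two cross posts 50 mm wide and 12 mm thick: one at x = -36 mm, top 28 mm above the bench, carries the handle; one at x = +70 mm, top 37.5 mm, carries the blade. Each has two low lips, 36 mm apart inside and 6 mm high. Origin on the bench; the knife lies with its origin 28 mm above the rest's origin and the same x direction.
- carriage (a joint): Travel of the carriage along the rail in m: 0 at the -x end, growing towards the box's +x, stop at 0.125. It starts between 0 and 0.02; the notch lies between 0.06 and 0.10, different each time. It runs with about 1 N of friction. Near the notch the ball must climb a ridge (some 4 to 8 N more), then it drops into the notch; an equal ridge lies behind it.
- grip (a point): Point to grip on the carriage's orange knob: on its axis, 56 mm above the bench, 14 mm below the knob's top (70 mm above the bench). The knob is 18 mm along the rail and 22 mm across, and free for fingers down to 36 mm above the bench; gripped by its two faces across the rail direction, both fingers stand over the rail with at least 35 mm free on either side.
- ball (a point): Spring-loaded ball under the carriage's aluminium side arm, 46 mm to the box's +y of the knob's axis; the arm has a black line on top above it.
- notch (a point): Bottom of the notch between two round brass ridges 14 mm apart on the brass block (36 by 30 mm, red mark in line with the notch) on the box's floor beside the rail. Its x is the rail's direction. The ball is in the notch when it stands level with this point along the rail.
- cup: Grey-brown clay cup, 80 mm across, 85 mm high, bystander. Origin under its centre.
- jar: Glaze jar, blue with a white lid, 60 mm across, 75 mm high, bystander. Origin under its centre.
Mind the look-alikes: they are no part of the job. What is meant by the knife is not yellow, and is the smaller of those in its own colour.

How it is judged:
By the outcome, as a careful person would: the job done as asked, in the order asked, and still so for the second after the job is handed in, while the arm keeps its last pose, push and grip.
It also fails if it takes over 64 s, if anything falls off the work surface, if the arm or the gripper's body presses on something with over 40 N, if the wrist force passes 120 N, or if a joint passes its speed limit or range.

## Robot

A 6-joint arm with a two-finger parallel gripper is mounted at the origin on the work surface. World frame = base frame: x ahead of the robot, y to its left, z up, the work surface at z = 0. Lengths are in m, angles in degrees, forces in N, time in s.
With the tool pointing down it reaches from about 0.35 to 0.875 m from the base axis. Payload 4.2 kg.
Tool frame: the origin (TCP) lies at the very end of the fingers, on their centre line; the grasp point (between the pads) lies 19 mm behind it; z points along the fingers, y is the direction in which the jaws open and shut (so a half turn about z gives the same grasp; the last joint's range is limited). The gripper opens to 87 mm and grips with 3 to 60 N. Pads are 19 mm wide; open, the fingers measure 117 mm over their backs; the gripper's body (75 mm by 190 mm) begins 51 mm behind the grasp point.
Start: joints at [84.145, 22.042, 0.453, 0, -68.411, -14.817], TCP at [0.221, 0.585, 0.223] pointing down, gripper open.
Joint ranges: [-179.83, 179.83], [-69.29, 118.12], [-61.27, 80.66], [-181.25, 117.63], [-171.15, -9.14], [-177.46, 177.46]. Speed limits (degrees/s): [159.86, 159.86, 180, 180, 180, 180].

## Interface

Orientations are given as a 3x3 rotation matrix whose columns are the frame's x, y, z axes.
In Python, from station import r, imaging gives the robot as it stands. The module is installed in compiled form; this text tells all that it offers.
- The arm moves only by the tool move_arm, never from a script. Its argument "motion" is one flat list of numbers, 7 for each row, row after row: the shift along the tool's x, y, z in units of 40 mm (1.0 is 40 mm), then the turn, a rotation vector about the tool's x, y, z in units of 5 degrees (1.0 is 5 degrees), then the gripper's target within -1 to 1 (shut at 1, half-way at 0, fully open at -1). In form: [dx, dy, dz, wx, wy, wz, gripper, dx, dy, dz, wx, wy, wz, gripper, ...]. A call has 1 to 20 rows; each row is the pose to reach, as a shift and turn from the pose measured when the call began, along the tool's axes at that moment; what a row does not reach only later rows make up. A row lasts 1/12 s, in which the tool goes at most 41.7 mm and 7.16 degrees, less where a joint would pass 70% of its speed; a pose out of reach is approached as far as the arm can. A call with a gripper value outside its range is refused whole. The fingers move at their own pace and stop on an object; the grip force is fixed at half the most. Time passes only in rows, so rows that repeat a pose let the fingers close. It gives the time, the measured TCP pose, the force and the opening at its end, in the units of the state.
- r.sense(): the state, without advancing time (a new reading comes with each control period).
- imaging.capture(name): name is "scene" or "side" or "wrist"; returns the picture (384x512x3 uint8, blue, green, red); there is no depth.
- imaging.camera_params(name): a dict with "intrinsics" (3x3 intrinsics, pixels), "world_from_camera" (4x4, takes a point from camera to world coordinates). Camera axes: x right, y down, z forward; pixel columns grow to the right and rows downward; lengths in m; the calibration is good to about 2 mm. The wrist camera is an equidistant fisheye: a pixel r from the principal point sees the ray r / f radians off the axis. A picture is of the moment at which its call begins: read the wrist's pose just before it. camera_params takes no time and is no camera call; for the wrist camera it gives the pose at the moment of the call.
- r.finish_job(): hands the job in, once; it reports no verdict.
The state is a dict: "time_s": time; "joints": joint angles; "joint_velocities": joint speeds; "effort": joint torques, N m; "tcp_pos": TCP position; "ee_rot": TCP orientation; "wrist_force": force on the tool from outside, world axes, zero at the start; "moment": the same for the moment, N m; "gripper_width": opening from 0.0 (shut) to 1.0 (fully open).
Only numpy, scipy, OpenCV 4.12 (cv2) and the standard library are available. Lean on these libraries where they do the work, as an engineer would, in place of code of your own. Each camera call takes 0.05 s, during which the arm holds its last target.

## Working session

There is one attempt and no reset: what is moved stays moved. The work goes in short steps, Python scripts to look and compute and a tool call to move; the robot and the scene stay as the last step left them, time stands still between calls to the robot, and variables do not carry over. Pictures are saved under pics/ and viewed, and the job is handed in when it is done.

Besides the shell and the picture viewer there is one more tool, called by a JSON object that holds its "fn" and its "kwargs", one argument or row to a line. move_arm: Moves the arm, as the interface text tells. Its arguments: {"type":"object","properties":{"motion":{"type":"array","items":{"type":"number"}}},"required":["motion"]}

```bash
ls; mkdir -p pics
python3 - <<'E'
from station import r, imaging
import cv2
print(r.sense())
for n in ["scene","side","wrist"]:
    p=imaging.camera_params(n); print(n,p)
    cv2.imwrite(f"pics/{n}0.png",imaging.capture(n))
E
```

```text
pics
{'time_s': 0.0, 'joints': array([ 8.41438963e+01,  2.20896068e+01,  3.78807828e-01, -2.90827465e-02,
       -6.84101586e+01, -1.48178074e+01]), 'joint_velocities': array([ 0.03989034, -0.02107979,  0.06701692, -0.03262969,  0.0334242 ,
       -0.00884123]), 'effort': array([-6.48743071e-05, -3.90669751e+01,  1.87410361e+01,  4.22010764e+00,
        1.09976839e-02, -1.89799562e-04]), 'tcp_pos': array([0.22041137, 0.58419598, 0.22146488]), 'ee_rot': array([[ 9.35538781e-01, -3.53223329e-01, -6.84907512e-04],
       [-3.53223983e-01, -9.35536534e-01, -2.05188901e-03],
       [ 8.40190691e-05,  2.16154751e-03, -9.99997660e-01]]), 'wrist_force': array([-0.19936574, -0.02355466,  0.10410057]), 'moment': array([-0.05141607,  0.0348102 , -0.01822263]), 'gripper_width': 0.9978003718449046}
scene {'intrinsics': array([[406.88175378,   0.        , 261.56626465],
       [  0.        , 406.88175378, 185.80566808],
       [  0.        ,   0.        ,   1.        ]]), 'world_from_camera': array([[ 0.87258564,  0.37260272, -0.31585046,  0.78146411],
       [ 0.48833676, -0.65085441,  0.58130522
[... 324 characters left out ...]
om_camera': array([[ 0.73514726, -0.47332444,  0.48530658,  0.00349544],
       [-0.67776854, -0.4986936 ,  0.54030963, -0.45349252],
       [-0.01372246, -0.72613268, -0.68741765,  0.75437324],
       [ 0.        ,  0.        ,  0.        ,  1.        ]])}
wrist {'intrinsics': array([[297.31863964,   0.        , 254.58072488],
       [  0.        , 297.31863964, 188.47246945],
       [  0.        ,   0.        ,   1.        ]]), 'world_from_camera': array([[-0.35277456, -0.8996886 , -0.25711968,  0.29162355],
       [-0.93570146,  0.34024667,  0.0932469 ,  0.55837565],
       [ 0.00359094,  0.27348239, -0.96187031,  0.38373697],
       [ 0.        ,  0.        ,  0.        ,  1.        ]])}
```

View pics/scene0.png

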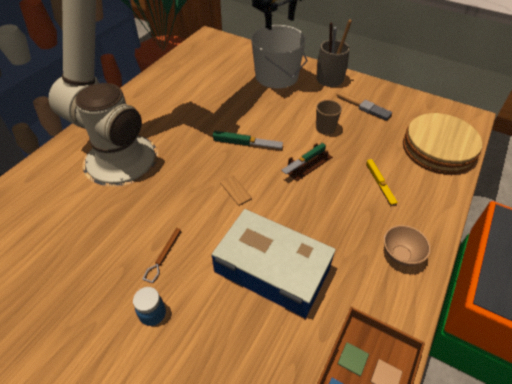

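View pics/side0.png

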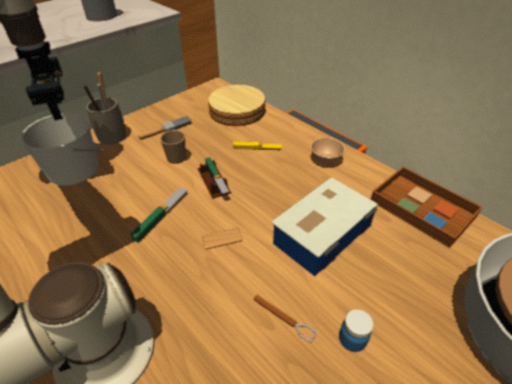

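View pics/wrist0.png

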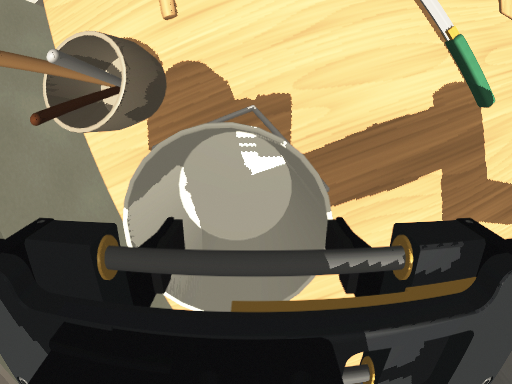

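```bash
cat > h.py <<'E'
import numpy as np, cv2
from station import r, imaging
from scipy.optimize import least_squares
def P(n): 
    p=imaging.camera_params(n); return p["intrinsics"],p["world_from_camera"]
def ray(n,uv,p=None):
    K,T=p or P(n); u=(uv[0]-K[0,2])/K[0,0]; v=(uv[1]-K[1,2])/K[1,1]
    if n=="wrist":
        t=np.hypot(u,v); d=np.array([np.sin(t)*u/t,np.sin(t)*v/t,np.cos(t)]) if t>0 else np.array([0,0,1.])
    else: d=np.array([u,v,1.]); d/=np.linalg.norm(d)
    return T[:3,3],T[:3,:3]@d
def proj(n,X,p=None):
    K,T=p or P(n); c=(np.atleast_2d(X)-T[:3,3])@T[:3,:3]
    if n=="wrist":
        rr=np.hypot(c[:,0],c[:,1]); t=np.arctan2(rr,c[:,2]); s=t/np.maximum(rr,1e-9)
    else: s=1/c[:,2]
    return np.c_[c[:,0]*s*K[0,0]+K[0,2],c[:,1]*s*K[1,1]+K[1,2]]
def onz(n,uv,z,p=None):
    o,d=ray(n,uv,p); return o+d*(z-o[2])/d[2]
def tri(*obs): # (name,uv[,p])
    A=np.zeros((3,3));b=np.zeros(3)
    L=[ray(o[0],o[1],o[2] if len(o)>2 else None) for o in obs]
    for o,d in L:
        M=np.eye(3)-np.outer(d,d);A+=M;b+=M@o
    X=np.linalg.solve(A,b); return X,[round(1000*np.linalg.norm((np.eye(3)-np.outer(d,d))@(X-o)),1) for o,d in L]
def crop(src,dst,x0,y0,x1,y1,s):
    im=cv2.imread(src)[y0:y1,x0:x1]; cv2.imwrite(dst,cv2.resize(im,None,fx=s,fy=s,interpolation=cv2.INTER_CUBIC))
E
python3 - <<'E'
from h import *
crop("pics/scene0.png","pics/sc_box.png",205,200,345,320,5)
crop("pics/side0.png","pics/sd_box.png",265,170,385,280,5)
crop("pics/scene0.png","pics/sc_k.png",270,130,340,190,9)
crop("pics/side0.png","pics/sd_k.png",185,145,245,205,9)
E
```

```text
(no output)
```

View pics/sc_box.png

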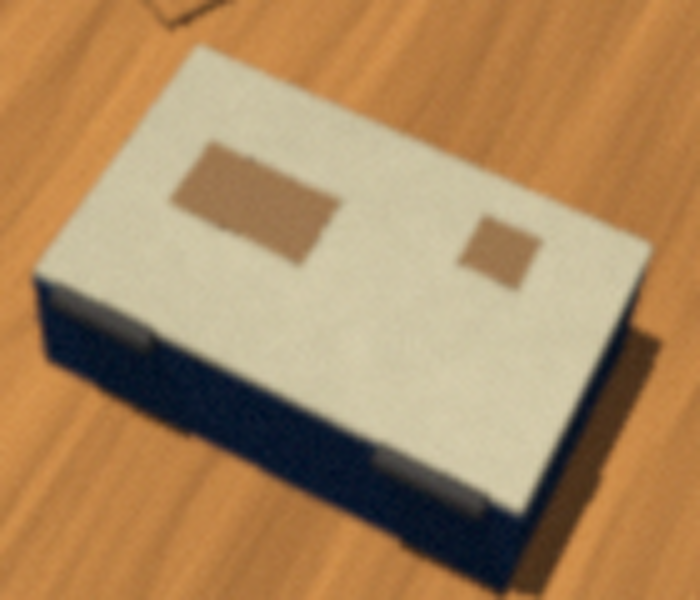

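View pics/sd_box.png

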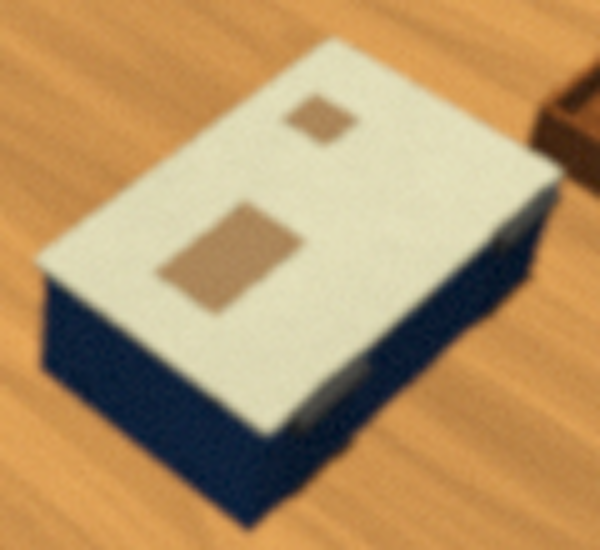

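View pics/sc_k.png

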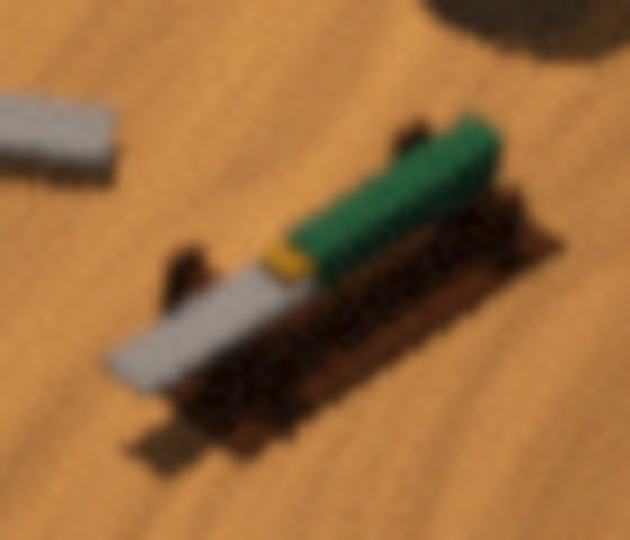

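View pics/sd_k.png

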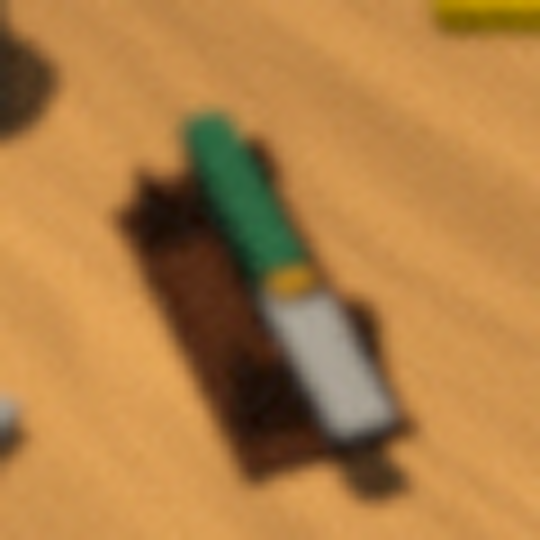

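```bash
cat > fit0.py <<'E'
from h import *
c=lambda L,x0,y0,s:[((u+.5)/s-.5+x0,(v+.5)/s-.5+y0) for u,v in L]
A=c([(37,275),(523,515),(652,245),(202,45)],205,200,5)
B=c([(268,436),(563,172),(335,38),(38,262)],265,170,5)
X=[]
for a,b in zip(A,B):
    x,e=tri(("scene",a),("side",b));X.append(x);print(x.round(4),e)
X=np.array(X);print([np.linalg.norm(X[i]-X[(i+1)%4]).round(4) for i in range(4)])
bx=np.array([[120,70,81],[-120,70,81],[-120,-78,81],[120,-78,81]])/1000
def f(p):
    R=cv2.Rodrigues(np.array([0,0,p[2]]))[0]; Y=bx@R.T+[p[0],p[1],p[3]]
    return np.r_[(proj("scene",Y)-A).ravel(),(proj("side",Y)-B).ravel()]
s=least_squares(f,[X[:,0].mean(),X[:,1].mean(),np.pi,0]);print("box",s.x,np.abs(s.fun).max())
K1=c([(130,378)],270,130,9)[0];K2=c([(368,432)],185,145,9)[0]
print("tip",tri(("scene",K1),("side",K2)))
# butt top middle
K1=c([(480,128)],270,130,9)[0];K2=c([(210,120)],185,145,9)[0]
print("butt top",tri(("scene",K1),("side",K2)))
for nm,u,v in [("cup",(328,113),(174,147)),("jar",(147,297),(358,322))]:
    print(nm,tri(("scene",u),("side",v)))
E
python3 fit0.py
```

```text
[ 0.4543 -0.1806  0.0772] [np.float64(0.4), np.float64(0.4)]
[ 0.6923 -0.1782  0.0797] [np.float64(0.1), np.float64(0.1)]
[ 0.6888 -0.0333  0.0826] [np.float64(0.7), np.float64(0.7)]
[ 0.4529 -0.035   0.0798] [np.float64(1.8), np.float64(1.8)]
[np.float64(0.238), np.float64(0.1449), np.float64(0.236), np.float64(0.1456)]
box [ 5.72299561e-01 -1.10149037e-01  3.15570301e+00 -1.79091532e-03] 1.2080689226580148
tip (array([0.46311618, 0.15929831, 0.03947212]), [np.float64(1.1), np.float64(1.1)])
butt top (array([0.51587586, 0.30505387, 0.05256237]), [np.float64(0.6), np.float64(0.6)])
cup (array([0.47469068, 0.43433429, 0.05323573]), [np.float64(6.8), np.float64(6.8)])
jar (array([ 0.39210694, -0.33170302,  0.07253126]), [np.float64(1.6), np.float64(1.6)])
```

```bash
cat >> h.py <<'E'
def Rk(yaw,pitch=0,roll=0):
    "tool x = knife dir at yaw deg, tip raised pitch deg; tool z down"
    a=np.radians(yaw); x=np.array([np.cos(a),np.sin(a),0]); z=np.array([0,0,-1.]); y=np.cross(z,x)
    R=np.c_[x,y,z]
    return R@cv2.Rodrigues(np.array([0,np.radians(pitch),0.]))[0]
def goal(pos,R,s=None):
    s=s or r.sense(); R0=s["ee_rot"]; d=R0.T@(np.array(pos)-s["tcp_pos"])/0.04
    w=np.degrees(cv2.Rodrigues(R0.T@R)[0].ravel())/5
    return np.r_[d,w].round(3)
def st():
    s=r.sense(); print("t",round(s["time_s"],2),"tcp",s["tcp_pos"].round(4),"x",s["ee_rot"][:,0].round(3),"z",s["ee_rot"][:,2].round(3),"F",s["wrist_force"].round(1),"M",s["moment"].round(2),"w",round(s["gripper_width"],3),"j",s["joints"].round(0)); return s
E
python3 - <<'E'
from h import *
print(Rk(0,10)[:,0])
print(goal([0.22,0.584,0.27],r.sense()["ee_rot"]), goal([0.49,0.235,0.19],Rk(-110)))
E
```

```text
[0.98480775 0.         0.17364818]
[-0.008  0.014 -1.207  0.     0.     0.   ] [ 9.3880e+00  5.7900e+00  8.0300e-01  1.4000e-02 -1.6000e-02  1.7864e+01]
```

{"fn": "move_arm", "kwargs": {
  "motion": [0, 0, -1.2, 0, 0, 0, -1, 1, 0.6, -1.2, 0, 0, 1.2, -1, 1.8, 1.1, -1.2, 0, 0, 2.4, -1, 2.6, 1.6, -1.2, 0, 0, 3.7, -1, 3.4, 2.1, -1.2, 0, 0, 5, -1, 4.2, 2.6, -1, 0, 0, 6.3, -1, 5, 3.1, -0.8, 0, 0, 7.6, -1, 5.8, 3.6, -0.6, 0, 0, 8.9, -1, 6.5, 4.0, -0.4, 0, 0, 10.2, -1, 7.2, 4.4, -0.2, 0, 0, 11.5, -1, 7.9, 4.8, 0, 0, 0, 12.8, -1, 8.5, 5.2, 0.2, 0, 0, 14.1, -1, 9, 5.5, 0.4, 0, 0, 15.4, -1, 9.3, 5.7, 0.6, 0, 0, 16.7, -1, 9.39, 5.79, 0.8, 0, 0, 17.86, -1, 9.39, 5.79, 0.8, 0, 0, 17.86, -1]
}}

```text
time_s: 1.48
tcp_pos: [0.4895, 0.233, 0.188]
ee_rot: [[-0.346, -0.938, -0.004], [-0.938, 0.346, -0.004], [0.005, 0.003, -1.0]]
wrist_force: [-1.0, -0.2, 0.2]
gripper_width: 1.0
```

Run:
```python
from h import *
import pickle
s=st(); p=P("wrist"); im=imaging.capture("wrist"); pickle.dump(p,open("w1.pkl","wb"))
cv2.imwrite("pics/wrist1.png",im)
```

```text
t 1.48 tcp [0.4895 0.233  0.188 ] x [-0.346 -0.938  0.005] z [-0.004 -0.004 -1.   ] F [-1.  -0.2  0.2] M [ 0.04 -0.03  0.12] w 1.0 j [ 43.  16. -14.   0. -61. -63.]
```

View pics/wrist1.png

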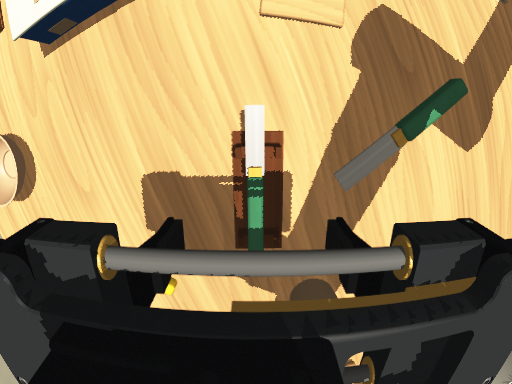

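```bash
cat > k1.py <<'E'
from h import *
import pickle
crop("pics/wrist1.png","pics/w1k.png",215,95,300,255,5)
E
python3 k1.py
```

```text
(no output)
```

View pics/w1k.png

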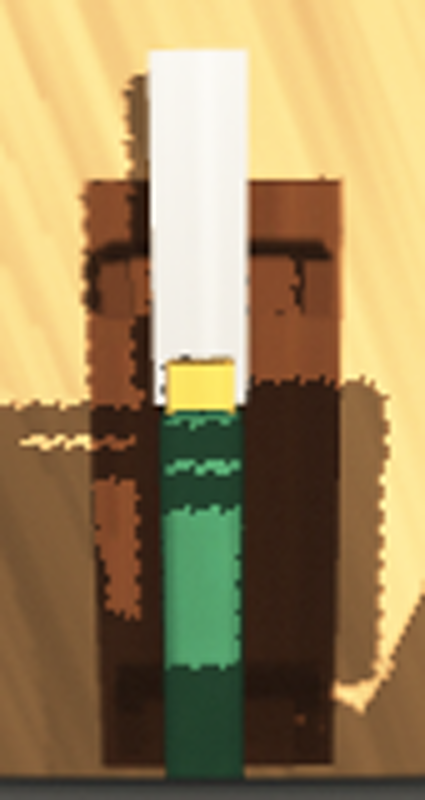

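```bash
cat > k1.py <<'E'
from h import *
import pickle
p=pickle.load(open("w1.pkl","rb"))
c=lambda u,v:((u+.5)/5-.5+215,(v+.5)/5-.5+95)
g=lambda u,v,z:onz("wrist",c(u,v),z,p)
tl,tr=g(148,50,.0405),g(247,50,.0405); bl,br=g(155,405,.0405),g(247,405,.0405)
print("tip",(tl+tr)/2,np.linalg.norm(tl-tr),"blade back",(bl+br)/2, np.linalg.norm(bl-br), np.linalg.norm((tl+tr-bl-br)/2))
yaw=lambda a,b:np.degrees(np.arctan2(*(b-a)[1::-1]))
h1=(g(162,500,.05)+g(242,500,.05))/2;h2=(g(165,770,.05)+g(243,770,.05))/2
print("yaw",yaw(bl,tl),yaw(br,tr),yaw(h2,h1),"handle",h1,h2,np.linalg.norm(g(162,500,.05)-g(242,500,.05)))
# handle front top edge mid (202,412)
print("front",g(202,412,.05))
c9=lambda u,v,x0,y0:((u+.5)/9-.5+x0,(v+.5)/9-.5+y0)
print("tri",tri(("scene",c9(130,378,270,130)),("side",c9(368,432,185,145)),("wrist",c(197.5,50),p)))
rb=[g(u,v,.004) for u,v in [(85,180),(342,180),(332,765),(103,765)]]
print("rest",np.mean(rb,0),yaw(rb[3],rb[0]),yaw(rb[2],rb[1]),np.linalg.norm(rb[0]-rb[1]),np.linalg.norm(rb[0]-rb[3]))
E
python3 k1.py
```

```text
tip [0.46359277 0.16019708 0.0405    ] 0.020385463647828433 blade back [0.48892641 0.23110361 0.0405    ] 0.019690677549582498 0.07529627566683013
yaw -109.39652338477342 -109.92526273584082 -109.78270538884084 handle [0.49511284 0.24840739 0.05      ] [0.51664463 0.30827094 0.05      ] 0.016883087685480417
front [0.48853256 0.23051491 0.05      ]
tri (array([0.46332895, 0.15991572, 0.03892332]), [np.float64(1.1), np.float64(1.3), np.float64(0.4)])
rest [0.49549647 0.25991243 0.004     ] -109.62037206006448 -109.72921623065332 0.05985716322572091 0.1495618329733882
```

Run:
```python
from h import *
print(goal([.494,.2448,.02],Rk(-109.7)))
```

```text
[-0.307 -0.014  4.226  0.016 -0.045 -0.049]
```

{"fn": "move_arm", "kwargs": {
  "motion": [-0.3, -0.01, 0.8, 0, -0.04, -0.05, -1, -0.3, -0.01, 1.6, 0, -0.04, -0.05, -1, -0.3, -0.01, 2.4, 0, -0.04, -0.05, -1, -0.3, -0.01, 3.1, 0, -0.04, -0.05, -1, -0.31, -0.01, 3.6, 0, -0.04, -0.05, -1, -0.31, -0.01, 4, 0, -0.04, -0.05, -1, -0.31, -0.01, 4.2, 0, -0.04, -0.05, -1, -0.31, -0.01, 4.22, 0, -0.04, -0.05, 0, -0.31, -0.01, 4.22, 0, -0.04, -0.05, 0.5, -0.31, -0.01, 4.22, 0, -0.04, -0.05, 1, -0.31, -0.01, 4.22, 0, -0.04, -0.05, 1, -0.31, -0.01, 4.22, 0, -0.04, -0.05, 1, -0.31, -0.01, 4.22, 0, -0.04, -0.05, 1]
}}

```text
time_s: 2.62
tcp_pos: [0.4943, 0.2453, 0.0211]
ee_rot: [[-0.337, -0.942, -0.0], [-0.942, 0.337, 0.001], [-0.001, 0.001, -1.0]]
wrist_force: [0.4, -0.7, 0.3]
gripper_width: 0.631
```

Run:
```python
from h import *
s=st();print(goal([.494,.2448,.12],Rk(-109.7))); cv2.imwrite("pics/wrist2.png",imaging.capture("wrist"))
```

```text
t 2.62 tcp [0.4943 0.2453 0.0211] x [-0.337 -0.942 -0.001] z [-0.     0.001 -1.   ] F [ 0.4 -0.7  0.3] M [ 0.03 -0.1  -0.02] w 0.631 j [ 43.  28. -24.  -0. -38. -63.]
[ 0.011  0.004 -2.472  0.006  0.013  0.003]
```

View pics/wrist2.png

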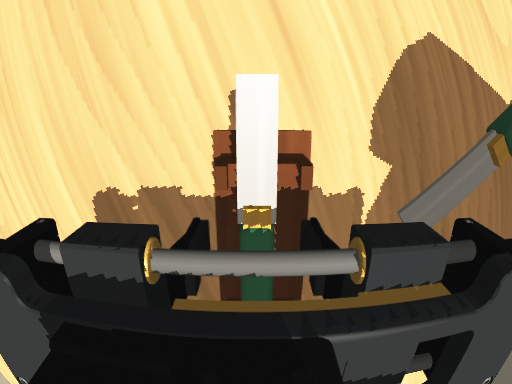

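Fingers straddle the green handle and are still closing; keep closing.

{"fn": "move_arm", "kwargs": {
  "motion": [0, 0, 0, 0, 0, 0, 1, 0, 0, 0, 0, 0, 0, 1, 0, 0, 0, 0, 0, 0, 1, 0, 0, 0, 0, 0, 0, 1, 0, 0, 0, 0, 0, 0, 1, 0, 0, 0, 0, 0, 0, 1]
}}

```text
time_s: 3.17
tcp_pos: [0.4941, 0.2451, 0.0209]
ee_rot: [[-0.337, -0.942, -0.001], [-0.942, 0.337, 0.001], [-0.001, 0.001, -1.0]]
wrist_force: [-0.7, 0.1, -0.1]
gripper_width: 0.204
```

{"fn": "move_arm", "kwargs": {
  "motion": [0, 0, 0, 0, 0, 0, 1, 0, 0, 0, 0, 0, 0, 1, 0, 0, 0, 0, 0, 0, 1, 0, 0, -0.2, 0, 0, 0, 1, 0, 0, -0.6, 0, 0, 0, 1, 0, 0, -1.2, 0, 0, 0, 1, 0, 0, -2, 0, 0, 0, 1, 0, 0, -2.8, 0, 0, 0, 1, 0, 0, -2.8, 0, 0, 0, 1, 0, 0, -2.8, 0, 0, 0, 1]
}}

```text
time_s: 4.0
tcp_pos: [0.4949, 0.2457, 0.1352]
ee_rot: [[-0.337, -0.941, 0.003], [-0.941, 0.337, 0.004], [-0.005, -0.001, -1.0]]
wrist_force: [0.6, 0.3, -2.8]
gripper_width: 0.206
```

Run:
```python
from h import *
import pickle
s=st(); p=P("wrist"); im=imaging.capture("wrist"); pickle.dump((p,s),open("w3.pkl","wb"))
cv2.imwrite("pics/wrist3.png",im); crop("pics/wrist3.png","pics/w3k.png",200,40,310,260,3)
for n in("scene","side"): cv2.imwrite(f"pics/{n}3.png",imaging.capture(n))
crop("pics/scene3.png","pics/sc3.png",240,90,360,190,6)
```

```text
t 4.0 tcp [0.4949 0.2457 0.1352] x [-0.337 -0.941 -0.005] z [ 0.003  0.004 -1.   ] F [ 0.6  0.3 -2.8] M [ 0.04  0.04 -0.  ] w 0.206 j [ 43.  20. -17.  -0. -53. -63.]
```

View pics/wrist3.png

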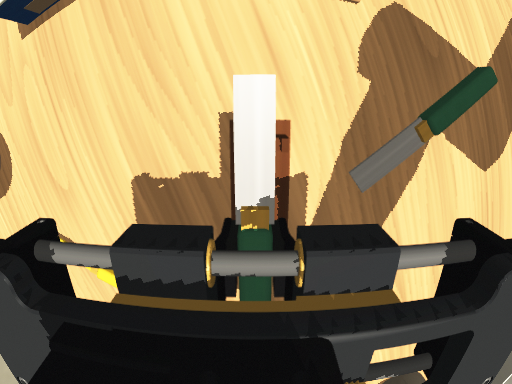

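View pics/sc3.png

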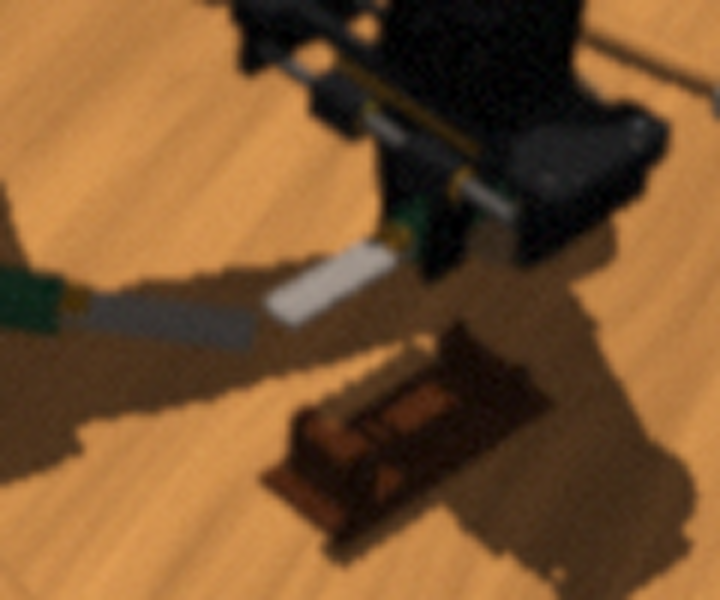

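```bash
cat > k3.py <<'E'
from h import *
import pickle
p,s=pickle.load(open("w3.pkl","rb"))
z=s["tcp_pos"][2]+.018+.0015
for uv in [(233,75),(275.5,74.5),(235,200)]:
    X=onz("wrist",uv,z,p); print((s["ee_rot"].T@(X-s["tcp_pos"])).round(4))
B=np.array([.5723,-.1101]);yb=np.radians(np.degrees(3.1557))
R2=np.array([[np.cos(yb),-np.sin(yb)],[np.sin(yb),np.cos(yb)]])
print("slot",B+R2@[0,-.07],"hinge",B+R2@[0,.07],"ydir",np.degrees(np.arctan2(*(R2@[0,1])[::-1])))
E
python3 k3.py
```

```text
[ 0.0895 -0.0111 -0.0199]
[ 0.0897  0.0089 -0.02  ]
[ 0.0279 -0.0108 -0.0196]
slot [ 0.57131252 -0.04010697] hinge [ 0.57328748 -0.18009303] ydir -89.19170859056612
```

```bash
cat > plan.py <<'E'
from h import *
TIP=np.array([.0896,-.001,-.018])
B=np.array([.5723,-.1101]);yb=3.1557
R2=np.array([[np.cos(yb),-np.sin(yb)],[np.sin(yb),np.cos(yb)]])
def bw(x,y,z): # box frame mm -> world
    return np.r_[B+R2@[x/1000,y/1000],z/1000]
YAW=np.degrees(yb)+90-360
def tipgoal(x,y,z,pitch=0,s=None):
    R=Rk(YAW,pitch); return goal(bw(x,y,z)-R@TIP,R,s)
E
python3 - <<'E'
from plan import *
print(YAW,bw(0,-110,67.5)-Rk(YAW)@TIP)
print(tipgoal(0,-110,110),tipgoal(0,-110,67.5))
E
```

```text
-89.19170859056612 [0.56848437 0.08946603 0.0495    ]
[ 3.003 -3.084  0.984  0.038 -0.018 -4.105] [ 3.001 -3.087  2.047  0.038 -0.018 -4.105]
```

{"fn": "move_arm", "kwargs": {
  "motion": [0.3, -0.3, 0, 0, 0, -0.5, 1, 0.8, -0.8, 0, 0, 0, -1.2, 1, 1.4, -1.4, 0.2, 0, 0, -2, 1, 2, -2, 0.5, 0, 0, -2.8, 1, 2.5, -2.5, 0.9, 0, 0, -3.5, 1, 2.8, -2.8, 1.4, 0, 0, -3.9, 1, 3, -3.08, 1.8, 0.04, -0.02, -4.1, 1, 3, -3.08, 2.05, 0.04, -0.02, -4.1, 1, 3, -3.08, 2.05, 0.04, -0.02, -4.1, 1, 3, -3.08, 2.05, 0.04, -0.02, -4.1, 1]
}}

```text
time_s: 4.98
tcp_pos: [0.5674, 0.0895, 0.0481]
ee_rot: [[0.014, -1.0, -0.003], [-1.0, -0.014, -0.001], [0.001, 0.003, -1.0]]
wrist_force: [0.5, -0.3, -0.7]
gripper_width: 0.205
```

Run:
```python
from plan import *
import pickle
s=st(); p=P("wrist"); im=imaging.capture("wrist"); pickle.dump((p,s),open("w4.pkl","wb"))
cv2.imwrite("pics/wrist4.png",im)
for n in("scene","side"): cv2.imwrite(f"pics/{n}4.png",imaging.capture(n))
crop("pics/scene4.png","pics/sc4.png",200,130,360,250,5)
crop("pics/side4.png","pics/sd4.png",220,150,380,270,5)
print(proj("wrist",np.array([bw(x,-78,81) for x in(120,0,-120)]),p).round(1),proj("scene",s["tcp_pos"]+s["ee_rot"]@TIP),proj("side",s["tcp_pos"]+s["ee_rot"]@TIP))
```

```text
t 4.98 tcp [0.5674 0.0895 0.0481] x [ 0.014 -1.     0.001] z [-0.003 -0.001 -1.   ] F [ 0.5 -0.3 -0.7] M [ 0.06 -0.06 -0.07] w 0.205 j [ 25.  28. -19.   0. -44. -24.]
[[478.   37. ]
 [252.2   2.8]
 [ 27.4  37.6]] [[293.49549486 221.68637491]] [[293.01789404 195.71802723]]
```

View pics/wrist4.png

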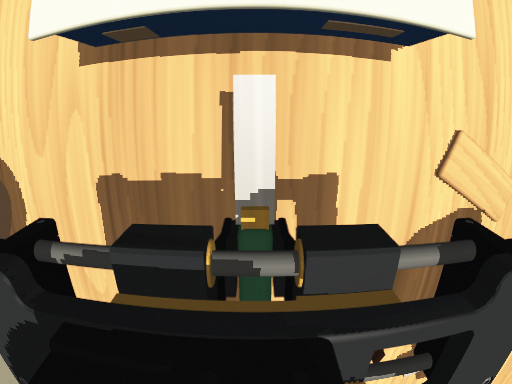

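View pics/sc4.png

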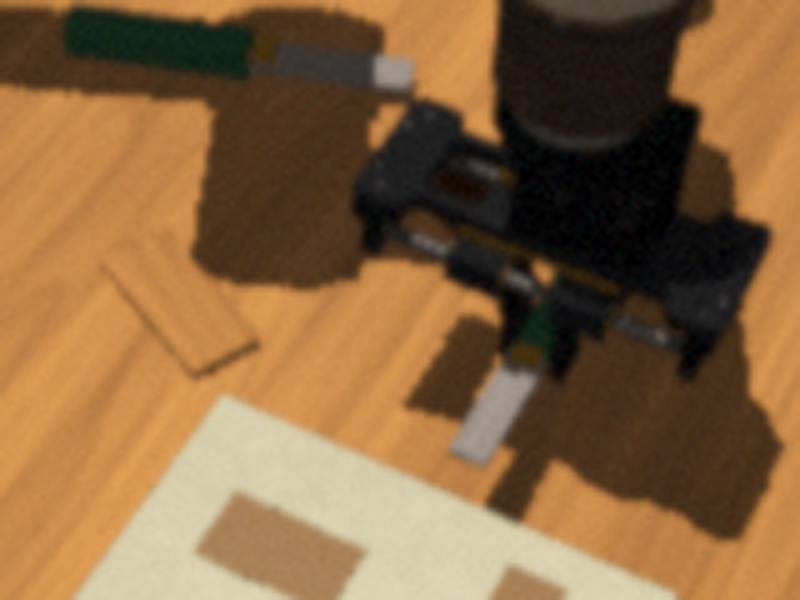

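View pics/sd4.png

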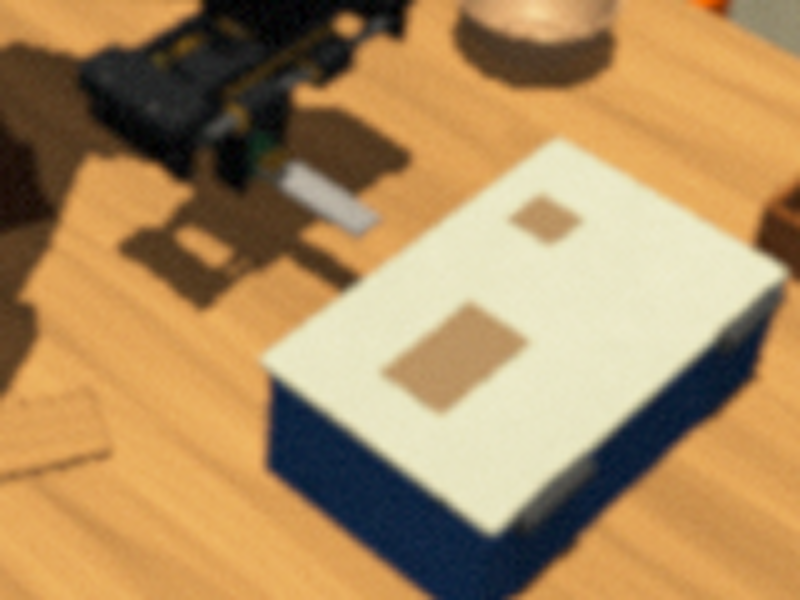

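Run:
```python
from plan import *
for y in(-110,-85,-44):print(tipgoal(0,y,69.5))
```

```text
[ 0.029  0.005 -0.03  -0.021  0.008  0.011]
[ 0.654  0.006 -0.031 -0.021  0.008  0.011]
[ 1.679  0.007 -0.031 -0.021  0.008  0.011]
```

{"fn": "move_arm", "kwargs": {
  "motion": [0.15, 0.01, -0.03, 0, 0, 0, 1, 0.35, 0.01, -0.03, 0, 0, 0, 1, 0.55, 0.01, -0.03, 0, 0, 0, 1, 0.75, 0.01, -0.03, 0, 0, 0, 1, 0.9, 0.01, -0.03, 0, 0, 0, 1, 1.05, 0.01, -0.03, 0, 0, 0, 1, 1.2, 0.01, -0.03, 0, 0, 0, 1, 1.35, 0.01, -0.03, 0, 0, 0, 1, 1.5, 0.01, -0.03, 0, 0, 0, 1, 1.62, 0.01, -0.03, 0, 0, 0, 1, 1.68, 0.01, -0.03, 0, 0, 0, 1, 1.68, 0.01, -0.03, 0, 0, 0, 1]
}}

```text
time_s: 6.13
tcp_pos: [0.5692, 0.0229, 0.0514]
ee_rot: [[0.014, -1.0, 0.002], [-1.0, -0.014, 0.001], [-0.001, -0.002, -1.0]]
wrist_force: [-0.1, 0.6, -2.3]
gripper_width: 0.202
```

Run:
```python
from plan import *
s=st();X=s["tcp_pos"]+s["ee_rot"]@TIP;print(X,bw(0,-44,69.5))
cv2.imwrite("pics/wrist5.png",imaging.capture("wrist")); cv2.imwrite("pics/side5.png",imaging.capture("side"))
crop("pics/side5.png","pics/sd5.png",220,150,380,270,5)
```

```text
t 6.13 tcp [0.5692 0.0229 0.0514] x [ 0.014 -1.    -0.001] z [ 0.002  0.001 -1.   ] F [-0.1  0.6 -2.3] M [ 0.04 -0.03 -0.02] w 0.202 j [ 19.  27. -20.  -0. -43. -18.]
[ 0.57148287 -0.06672041  0.06934286] [ 0.5716793  -0.06610438  0.0695    ]
```

View pics/wrist5.png

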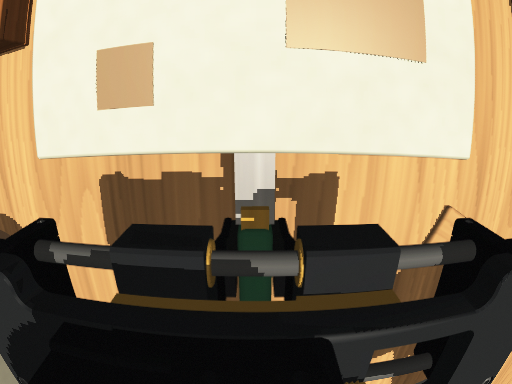

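View pics/sd5.png

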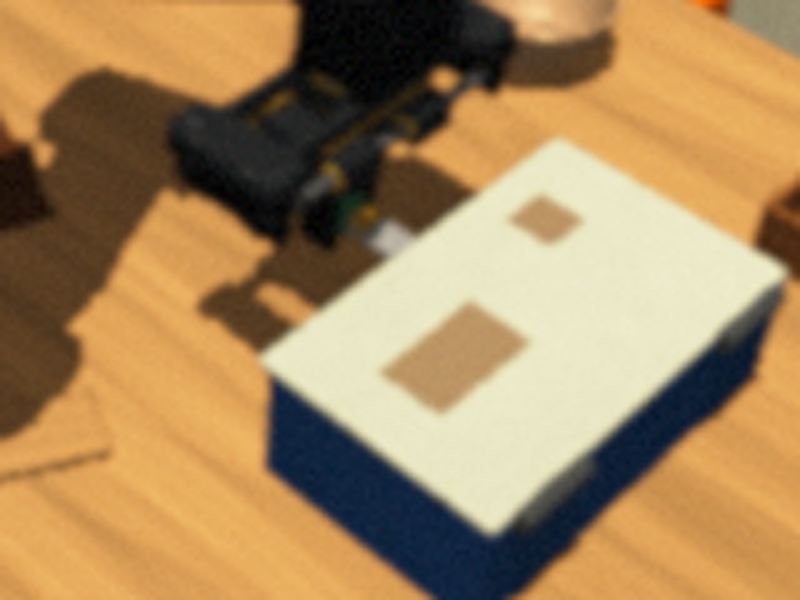

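```bash
cat >> plan.py <<'E'
def arc(ths,rho,al=0,x=0,s=None):
    s=s or r.sense()
    for t in ths:
        a=np.radians(t)
        print(t,tipgoal(x,70-rho*np.cos(a)+1.5*np.sin(a)*-1,75+rho*np.sin(a)-1.5*np.cos(a),al,s).round(2))
E
python3 - <<'E'
from plan import *
arc([0,2,4,8,12,16,20],114.5)
E
```

```text
0 [-0.01 -0.   -0.1  -0.02  0.01  0.01]
2 [-0.01 -0.   -0.2  -0.02  0.01  0.01]
4 [-0.01 -0.   -0.3  -0.02  0.01  0.01]
8 [ 0.01 -0.   -0.5  -0.02  0.01  0.01]
12 [ 0.04 -0.   -0.7  -0.02  0.01  0.01]
16 [ 0.09 -0.   -0.89 -0.02  0.01  0.01]
20 [ 0.14 -0.   -1.08 -0.02  0.01  0.01]
```

{"fn": "move_arm", "kwargs": {
  "motion": [0, 0, -0.05, 0, 0, 0, 1, 0, 0, -0.1, 0, 0, 0, 1, 0, 0, -0.15, 0, 0, 0, 1, 0, 0, -0.2, 0, 0, 0, 1, 0, 0, -0.25, 0, 0, 0, 1, 0, 0, -0.3, 0, 0, 0, 1, 0, 0, -0.4, 0, 0, 0, 1, 0.01, 0, -0.5, 0, 0, 0, 1, 0.01, 0, -0.5, 0, 0, 0, 1]
}}

```text
time_s: 6.98
tcp_pos: [0.5693, 0.0228, 0.0723]
ee_rot: [[0.015, -1.0, 0.002], [-1.0, -0.015, 0.001], [-0.001, -0.002, -1.0]]
wrist_force: [-0.3, -1.1, -3.8]
gripper_width: 0.199
```

Run:
```python
from plan import *
s=st();X=s["tcp_pos"]+s["ee_rot"]@TIP;print(X)
cv2.imwrite("pics/wrist6.png",imaging.capture("wrist")); cv2.imwrite("pics/side6.png",imaging.capture("side"))
crop("pics/side6.png","pics/sd6.png",220,150,380,270,5)
arc([8,12,16,20,25,30,35,40],114.5)
```

```text
t 6.98 tcp [0.5693 0.0228 0.0723] x [ 0.015 -1.    -0.001] z [ 0.002  0.001 -1.   ] F [-0.3 -1.1 -3.8] M [-0.03  0.03  0.05] w 0.199 j [ 19.  25. -18.  -0. -46. -18.]
[ 0.57161539 -0.06674797  0.0902121 ]
8 [-0.   -0.    0.01 -0.03  0.01  0.01]
12 [ 0.03 -0.   -0.19 -0.03  0.01  0.01]
16 [ 0.07 -0.   -0.38 -0.03  0.01  0.01]
20 [ 0.13 -0.   -0.57 -0.03  0.01  0.01]
25 [ 0.23 -0.   -0.8  -0.03  0.01  0.01]
30 [ 0.34 -0.   -1.03 -0.03  0.01  0.01]
35 [ 0.47 -0.   -1.24 -0.03  0.01  0.01]
40 [ 0.62 -0.   -1.44 -0.03  0.01  0.01]
```

View pics/wrist6.png

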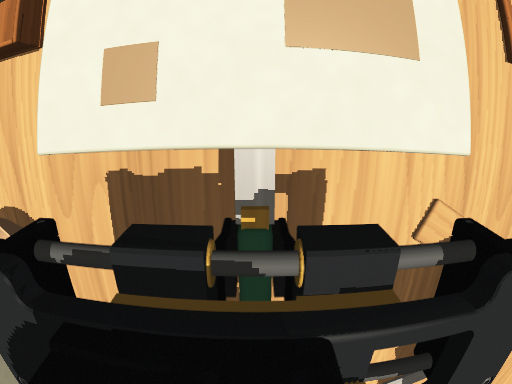

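View pics/sd6.png

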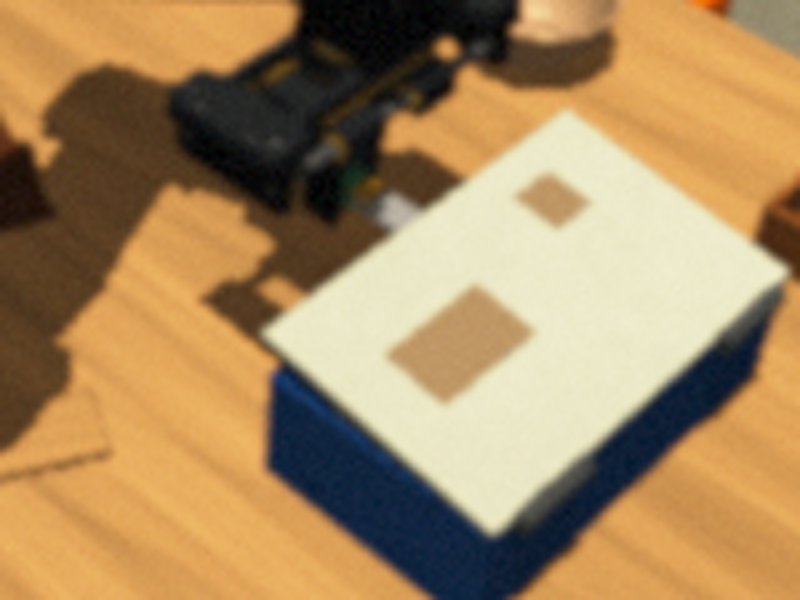

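{"fn": "move_arm", "kwargs": {
  "motion": [0.02, 0, -0.1, 0, 0, 0, 1, 0.03, 0, -0.19, 0, 0, 0, 1, 0.05, 0, -0.28, 0, 0, 0, 1, 0.07, 0, -0.38, 0, 0, 0, 1, 0.1, 0, -0.47, 0, 0, 0, 1, 0.13, 0, -0.57, 0, 0, 0, 1, 0.18, 0, -0.68, 0, 0, 0, 1, 0.23, 0, -0.8, 0, 0, 0, 1, 0.28, 0, -0.92, 0, 0, 0, 1, 0.34, 0, -1.03, 0, 0, 0, 1, 0.4, 0, -1.14, 0, 0, 0, 1, 0.47, 0, -1.24, 0, 0, 0, 1, 0.54, 0, -1.34, 0, 0, 0, 1, 0.62, 0, -1.44, 0, 0, 0, 1, 0.62, 0, -1.44, 0, 0, 0, 1]
}}

```text
time_s: 8.33
tcp_pos: [0.5699, -0.0024, 0.1304]
ee_rot: [[0.014, -1.0, 0.004], [-1.0, -0.014, 0.001], [-0.001, -0.004, -1.0]]
wrist_force: [0.3, 0.2, -2.7]
gripper_width: 0.202
```

Run:
```python
from plan import *
s=st();X=s["tcp_pos"]+s["ee_rot"]@TIP;print(X)
cv2.imwrite("pics/wrist7.png",imaging.capture("wrist")); cv2.imwrite("pics/side7.png",imaging.capture("side"))
crop("pics/side7.png","pics/sd7.png",220,130,380,270,5)
arc([40,45,50,55,60,65,70,75,80,85,90,93,96],114.5)
```

```text
t 8.33 tcp [ 0.5699 -0.0024  0.1304] x [ 0.014 -1.    -0.001] z [ 0.004  0.001 -1.   ] F [ 0.3  0.2 -2.7] M [ 0.28  0.01 -0.03] w 0.202 j [ 16.  21. -15.   0. -53. -15.]
[ 0.57214114 -0.09200953  0.14837763]
40 [-0.01  0.    0.01 -0.04  0.01  0.01]
45 [ 0.16  0.   -0.17 -0.04  0.01  0.01]
50 [ 0.34  0.   -0.34 -0.04  0.01  0.01]
55 [ 0.54  0.   -0.5  -0.04  0.01  0.01]
60 [ 0.74  0.   -0.64 -0.04  0.01  0.01]
65 [ 0.96  0.   -0.75 -0.04  0.01  0.01]
70 [ 1.19  0.   -0.85 -0.04  0.01  0.01]
75 [ 1.43  0.   -0.93 -0.04  0.01  0.01]
80 [ 1.67  0.   -0.99 -0.04  0.01  0.01]
85 [ 1.92  0.   -1.02 -0.04  0.01  0.01]
90 [ 2.17  0.   -1.04 -0.04  0.01  0.01]
93 [ 2.32  0.   -1.04 -0.04  0.01  0.01]
96 [ 2.47  0.   -1.03 -0.04  0.01  0.01]
```

View pics/wrist7.png

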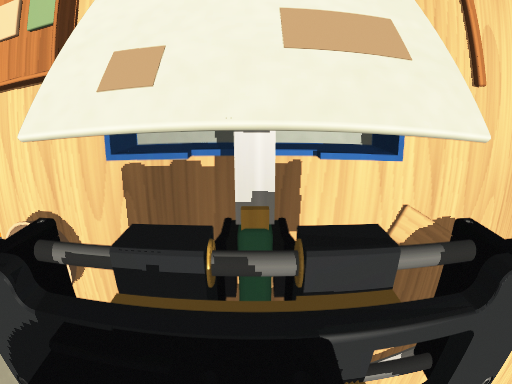

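View pics/sd7.png

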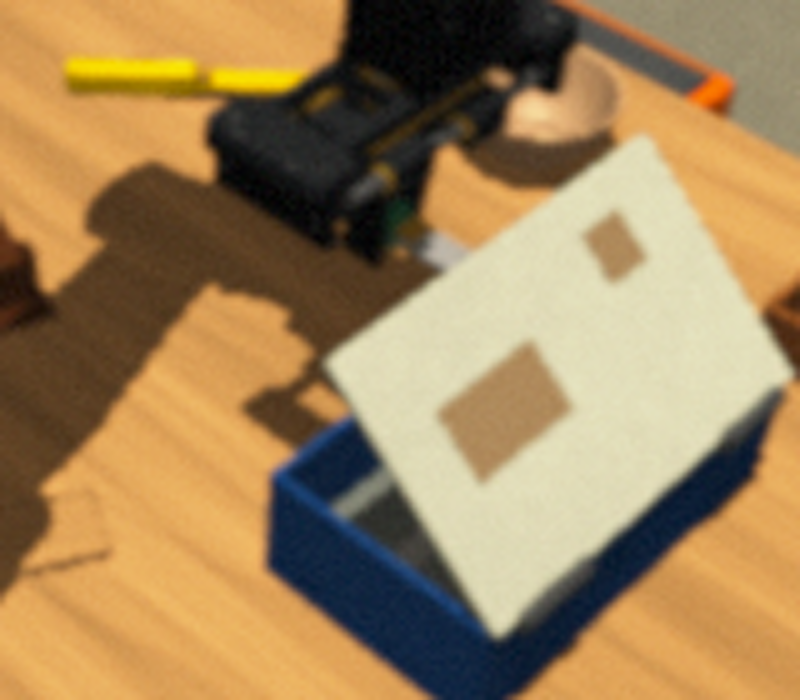

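{"fn": "move_arm", "kwargs": {
  "motion": [0.08, 0, -0.08, 0, 0, 0, 1, 0.16, 0, -0.17, 0, 0, 0, 1, 0.34, 0, -0.34, 0, 0, 0, 1, 0.54, 0, -0.5, 0, 0, 0, 1, 0.74, 0, -0.64, 0, 0, 0, 1, 0.96, 0, -0.75, 0, 0, 0, 1, 1.19, 0, -0.85, 0, 0, 0, 1, 1.43, 0, -0.93, 0, 0, 0, 1, 1.67, 0, -0.99, 0, 0, 0, 1, 1.92, 0, -1.02, 0, 0, 0, 1, 2.1, 0, -1.04, 0, 0, 0, 1, 2.25, 0, -1.04, 0, 0, 0, 1, 2.36, 0, -1.03, 0, 0, 0, 1, 2.42, 0, -1.03, 0, 0, 0, 1, 2.42, 0, -1.03, 0, 0, 0, 1]
}}

```text
time_s: 9.68
tcp_pos: [0.5713, -0.0997, 0.1712]
ee_rot: [[0.015, -1.0, 0.003], [-1.0, -0.015, -0.0], [0.0, -0.003, -1.0]]
wrist_force: [-0.2, -0.2, -2.1]
gripper_width: 0.202
```

Run:
```python
from plan import *
s=st();X=s["tcp_pos"]+s["ee_rot"]@TIP;print(X)
for n in ("wrist","side","scene"): cv2.imwrite(f"pics/{n}8.png",imaging.capture(n))
```

```text
t 9.68 tcp [ 0.5713 -0.0997  0.1712] x [ 0.015 -1.     0.   ] z [ 0.003 -0.    -1.   ] F [-0.2 -0.2 -2.1] M [ 0.04 -0.02  0.02] w 0.202 j [  6.  20. -11.   0. -59.  -5.]
[ 0.57353717 -0.18929632  0.18926618]
```

View pics/wrist8.png

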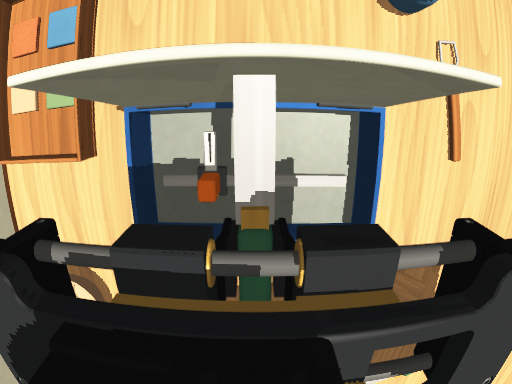

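View pics/side8.png

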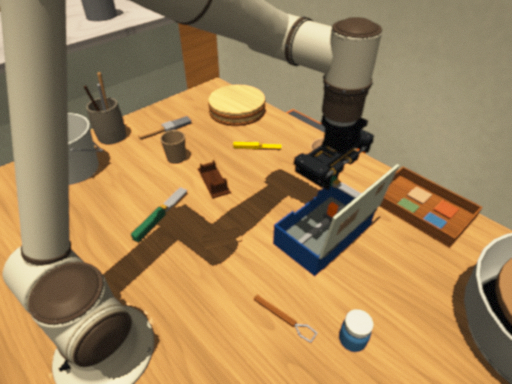

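View pics/scene8.png

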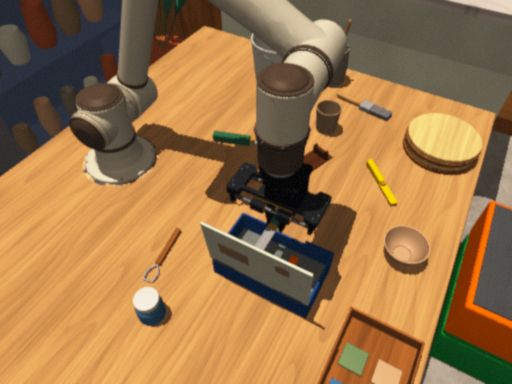

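Run:
```python
from plan import *
print(goal([.4941,.2451,.12],Rk(-109.7)),goal([.5685,.05,.171],Rk(YAW)))
```

```text
[-8.633e+00  1.803e+00  1.276e+00 -3.900e-02  6.000e-03  4.116e+00] [-3.728e+00  1.400e-02  7.000e-03 -3.900e-02 -1.000e-03  1.400e-02]
```

{"fn": "move_arm", "kwargs": {
  "motion": [-0.3, 0, 0, 0, 0, 0, 1, -0.8, 0, 0, 0, 0, 0, 1, -1.5, 0, 0, 0, 0, 0, 1, -2.2, 0, 0, 0, 0, 0, 1, -3, 0.1, 0, 0, 0, 0.3, 1, -3.8, 0.2, 0, 0, 0, 0.9, 1, -4.6, 0.5, 0, 0, 0, 1.5, 1, -5.4, 0.8, 0.2, 0, 0, 2.1, 1, -6.2, 1.1, 0.4, 0, 0, 2.7, 1, -7, 1.3, 0.6, 0, 0, 3.3, 1, -7.7, 1.5, 0.8, 0, 0, 3.8, 1, -8.2, 1.7, 1, 0, 0, 4.1, 1, -8.5, 1.8, 1.2, 0, 0, 4.12, 1, -8.63, 1.8, 1.28, -0.04, 0, 4.12, 1, -8.63, 1.8, 1.28, -0.04, 0, 4.12, 1, -8.63, 1.8, 1.28, -0.04, 0, 4.12, 1]
}}

```text
time_s: 11.17
tcp_pos: [0.4946, 0.2446, 0.1198]
ee_rot: [[-0.337, -0.941, -0.0], [-0.941, 0.337, -0.0], [0.0, 0.0, -1.0]]
wrist_force: [-0.1, -0.4, -1.2]
gripper_width: 0.199
```

Run:
```python
from plan import *
s=st();print(goal([.4941,.2451,.0205],Rk(-109.7)))
for n in ("wrist",): cv2.imwrite(f"pics/{n}9.png",imaging.capture(n))
```

```text
t 11.17 tcp [0.4946 0.2446 0.1198] x [-0.337 -0.941  0.   ] z [-0. -0. -1.] F [-0.1 -0.4 -1.2] M [ 0.05 -0.03  0.  ] w 0.199 j [ 43.  21. -18.   0. -51. -63.]
[-8.000e-03  1.500e-02  2.484e+00  0.000e+00 -0.000e+00  1.000e-03]
```

View pics/wrist9.png

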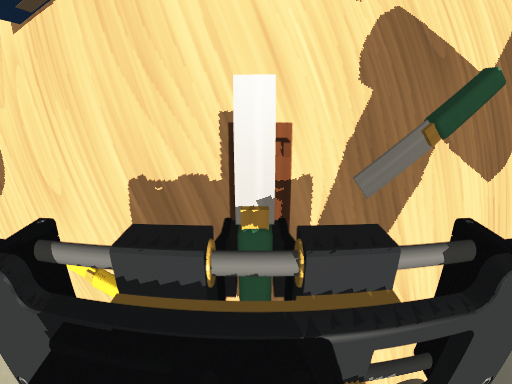

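{"fn": "move_arm", "kwargs": {
  "motion": [0, 0.08, 0.5, 0, 0, 0, 1, 0, 0.08, 1.1, 0, 0, 0, 1, 0, 0.08, 1.6, 0, 0, 0, 1, 0, 0.08, 2, 0, 0, 0, 1, 0, 0.08, 2.2, 0, 0, 0, 1, 0, 0.08, 2.35, 0, 0, 0, 1, 0, 0.08, 2.42, 0, 0, 0, 1, 0, 0.08, 2.46, 0, 0, 0, 1, 0, 0.08, 2.48, 0, 0, 0, 1, 0, 0.08, 2.48, 0, 0, 0, 1]
}}

```text
time_s: 12.05
tcp_pos: [0.4923, 0.2457, 0.0216]
ee_rot: [[-0.338, -0.941, 0.002], [-0.941, 0.338, 0.001], [-0.002, -0.001, -1.0]]
wrist_force: [-0.1, 0.1, -1.4]
gripper_width: 0.205
```

Run:
```python
from plan import *
s=st()
for n in ("wrist",): cv2.imwrite(f"pics/{n}10.png",imaging.capture(n))
```

```text
t 12.05 tcp [0.4923 0.2457 0.0216] x [-0.338 -0.941 -0.002] z [ 0.002  0.001 -1.   ] F [-0.1  0.1 -1.4] M [ 0.07  0.   -0.02] w 0.205 j [ 43.  28. -24.   0. -38. -63.]
```

View pics/wrist10.png

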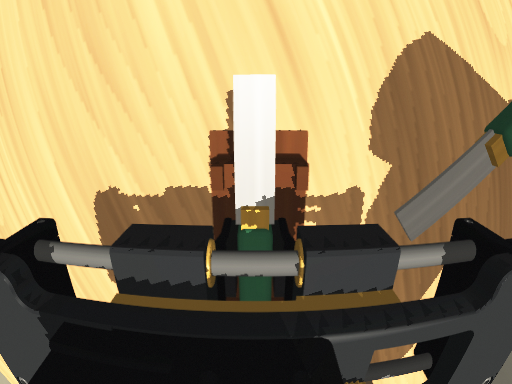

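{"fn": "move_arm", "kwargs": {
  "motion": [0, 0.03, 0.02, 0, 0, 0, 1, 0, 0.03, 0.03, 0, 0, 0, 1, 0, 0.03, 0.03, 0, 0, 0, 0.6, 0, 0.03, 0.03, 0, 0, 0, 0.4, 0, 0.03, 0.03, 0, 0, 0, 0, 0, 0.03, 0.03, 0, 0, 0, -0.5, 0, 0.03, 0.03, 0, 0, 0, -1, 0, 0.03, 0.03, 0, 0, 0, -1, 0, 0.03, 0.03, 0, 0, 0, -1, 0, 0.03, 0.03, 0, 0, 0, -1, 0, 0.03, -0.3, 0, 0, 0, -1, 0, 0.03, -0.9, 0, 0, 0, -1, 0, 0.03, -1.7, 0, 0, 0, -1, 0, 0.03, -2.6, 0, 0, 0, -1, 0, 0.03, -3.6, 0, 0, 0, -1, 0, 0.03, -4.2, 0, 0, 0, -1, 0, 0.03, -4.2, 0, 0, 0, -1]
}}

```text
time_s: 13.52
tcp_pos: [0.4938, 0.2478, 0.1964]
ee_rot: [[-0.337, -0.942, 0.012], [-0.942, 0.337, 0.009], [-0.012, -0.009, -1.0]]
wrist_force: [0.1, 0.2, 0.6]
gripper_width: 0.994
```

Run:
```python
from plan import *
s=st()
for n in ("wrist","side","scene"): cv2.imwrite(f"pics/{n}11.png",imaging.capture(n))
crop("pics/side11.png","pics/sd11.png",185,145,245,205,9)
crop("pics/scene11.png","pics/sc11.png",205,180,345,320,4)
```

```text
t 13.52 tcp [0.4938 0.2478 0.1964] x [-0.337 -0.942 -0.012] z [ 0.012  0.009 -1.   ] F [0.1 0.2 0.6] M [ 0.11 -0.13  0.01] w 0.994 j [ 44.  16. -13.   0. -61. -63.]
```

View pics/wrist11.png

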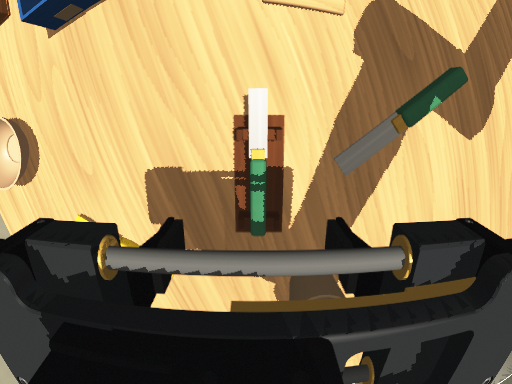

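View pics/sd11.png

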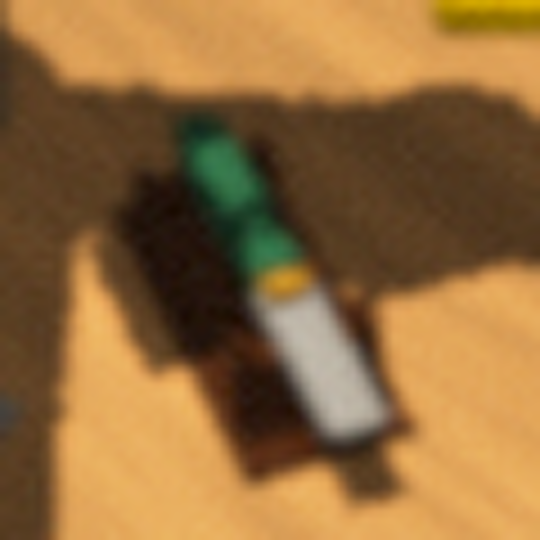

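View pics/sc11.png

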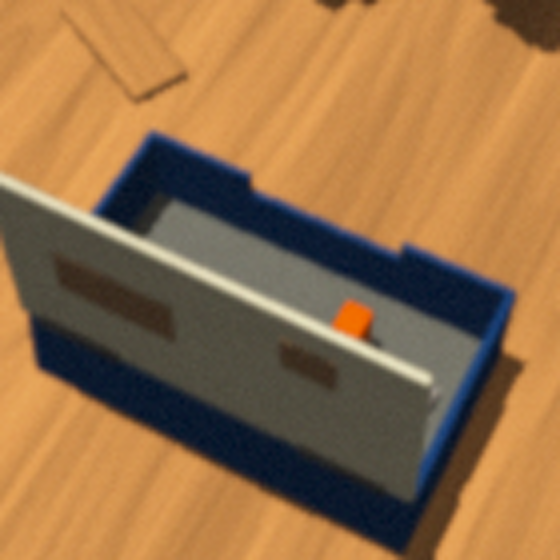

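Run:
```python
from plan import *
print(goal(bw(-30,-30,190),Rk(YAW,15)))
```

```text
[ 6.709 -5.377 -0.031  0.535  2.985 -4.092]
```

{"fn": "move_arm", "kwargs": {
  "motion": [0.5, -0.4, 0, 0, 0.2, -0.3, -1, 1.1, -0.9, 0, 0.1, 0.5, -0.7, -1, 1.8, -1.4, 0, 0.1, 0.8, -1.1, -1, 2.5, -2, 0, 0.2, 1.1, -1.5, -1, 3.2, -2.6, 0, 0.2, 1.4, -1.9, -1, 3.9, -3.1, 0, 0.3, 1.7, -2.3, -1, 4.6, -3.7, 0, 0.4, 2, -2.8, -1, 5.2, -4.2, 0, 0.4, 2.3, -3.2, -1, 5.8, -4.7, 0, 0.5, 2.6, -3.6, -1, 6.3, -5.1, 0, 0.5, 2.8, -3.9, -1, 6.6, -5.3, 0, 0.53, 2.95, -4.05, -1, 6.7, -5.38, -0.03, 0.53, 2.98, -4.09, -1, 6.7, -5.38, -0.03, 0.53, 2.98, -4.09, -1]
}}

```text
time_s: 14.75
tcp_pos: [0.6016, -0.08, 0.1888]
ee_rot: [[0.013, -1.0, 0.001], [-0.966, -0.012, -0.259], [0.259, 0.002, -0.966]]
wrist_force: [-0.6, 0.4, 0.6]
gripper_width: 1.002
```

Run:
```python
from plan import *
import pickle
s=st(); p=P("wrist"); im=imaging.capture("wrist"); pickle.dump((p,s),open("w12.pkl","wb"))
cv2.imwrite("pics/wrist12.png",im)
print(proj("wrist",np.array([bw(0,0,56),bw(-60,0,70),bw(120,-70,75),bw(-120,-70,75)]),p).round())
```

```text
t 14.75 tcp [ 0.6016 -0.08    0.1888] x [ 0.013 -0.966  0.259] z [ 0.001 -0.259 -0.966] F [-0.6  0.4  0.6] M [ 0.64 -0.05  0.01] w 1.002 j [ 15.  22. -13.  17. -60. -23.]
[[283. 185.]
 [225. 185.]
 [394. 250.]
 [167. 254.]]
```

View pics/wrist12.png

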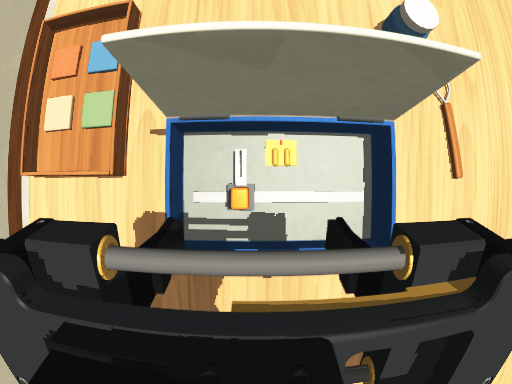

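```bash
python3 -c "
from h import *
crop('pics/wrist12.png','pics/w12c.png',180,120,320,220,5)
crop('pics/wrist8.png','pics/w8c.png',140,110,300,215,5)
"
```

```text
(no output)
```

View pics/w12c.png

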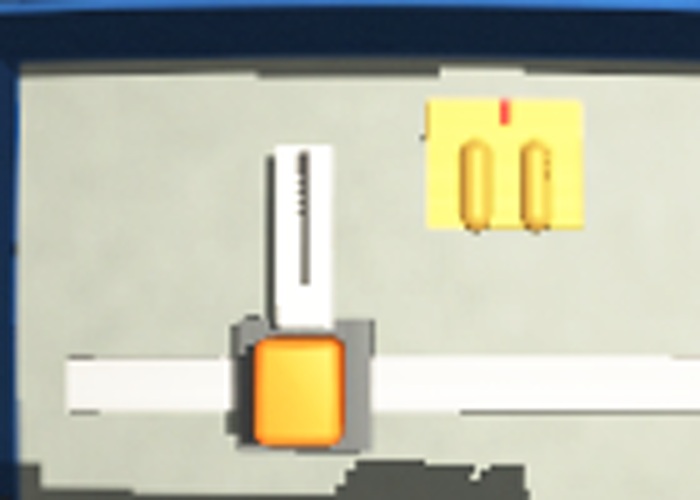

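View pics/w8c.png

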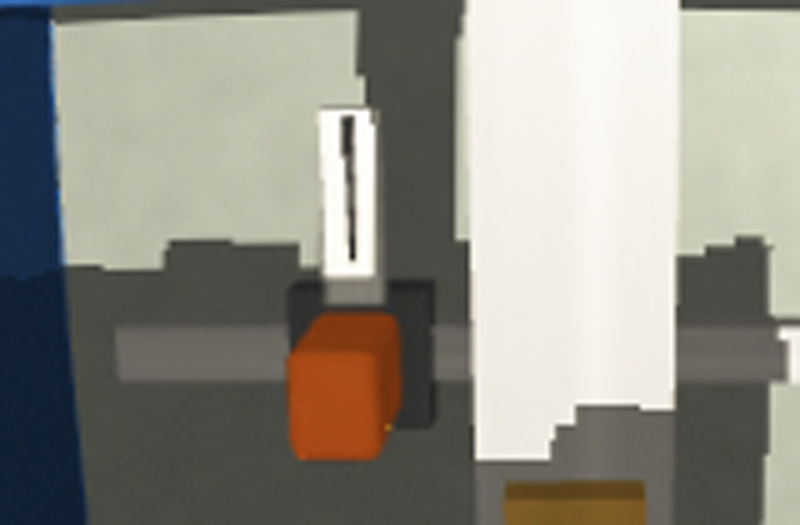

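```bash
cat > k12.py <<'E'
from plan import *
import pickle
p,s=pickle.load(open("w12.pkl","rb"))
def T(s): 
    M=np.eye(4);M[:3,:3]=s["ee_rot"];M[:3,3]=s["tcp_pos"];return M
C=np.linalg.inv(T(s))@p[1]; print(C.round(3))
e=np.array([[.015,-1,.003],[-1,-.015,0],[0,-.003,-1]]);s8=dict(ee_rot=e,tcp_pos=np.array([.5713,-.0997,.1712]))
p8=(p[0],T(s8)@C)
c=lambda u,v,x0,y0:((u+.5)/5-.5+x0,(v+.5)/5-.5+y0)
def tobox(X): return np.r_[R2.T@(X[:2]-B),X[2]]*1000
k=("wrist",c(299,391,180,120),p);k8=("wrist",c(334,405,140,110),p8)
X,e=tri(k,k8);print("knobtop tri",tobox(X).round(1),e)
print("knob on z70",tobox(onz(*k[:2],.07,p)).round(1),tobox(onz(*k8[:2],.07,p8)).round(1))
L=("wrist",c(304,220,180,120),p);L8=("wrist",c(349,190,140,110),p8)
X,e=tri(L,L8);print("line",tobox(X).round(1),e)
for z in(.02,.024,.028,.032):
    print(z,"notch",tobox(onz("wrist",c(506,185,180,120),z,p)).round(1),"red",tobox(onz("wrist",c(505,112,180,120),z,p)).round(1),"blockcorner",tobox(onz("wrist",c(427,100,180,120),z,p)).round(1),tobox(onz("wrist",c(583,230,180,120),z,p)).round(1))
print("rim check",[tobox(onz("wrist",uv,.075,p)).round(1) for uv in((166,249),(394,246),(176,120),(387,121))])
E
python3 k12.py
```

```text
[[ 0.001 -0.962 -0.272  0.075]
 [ 1.     0.     0.001 -0.001]
 [-0.001 -0.272  0.962 -0.162]
 [ 0.     0.     0.     1.   ]]
knobtop tri [-45.4 -12.9  68.1] [np.float64(0.0), np.float64(0.0)]
knob on z70 [-45.2 -12.8  70. ] [-45.1 -12.4  70. ]
line [-45.7  23.4  38.2] [np.float64(0.1), np.float64(0.1)]
0.02 notch [ 0.6 32.8 20. ] red [ 0.5 50.1 20. ] blockcorner [-17.7  52.8  20. ] [18.7 22.4 20. ]
0.024 notch [ 0.3 32.5 24. ] red [ 0.2 49.5 24. ] blockcorner [-17.9  52.2  24. ] [18.1 22.1 24. ]
0.028 notch [-0.1 32.1 28. ] red [-0.2 48.9 28. ] blockcorner [-18.   51.6  28. ] [17.6 21.9 28. ]
0.032 notch [-0.5 31.7 32. ] red [-0.6 48.3 32. ] blockcorner [-18.2  51.   32. ] [17.  21.6 32. ]
rim check [array([-120.7,  -65.2,   75. ]), array([119.3, -65.5,  75. ]), array([-109.6,   65.9,   75. ]), array([110.7,  68. ,  75. ])]
```

Run:
```python
from plan import *
R=Rk(YAW,15)
for h in(100,61,59): 
    t=bw(-45.3,-12.7,h)+R[:,2]*.019; print(t.round(4),goal(t,R))
```

```text
[ 0.6175 -0.1017  0.0816] [-0.146 -0.391  2.745  0.02   0.007 -0.006]
[ 0.6175 -0.1017  0.0426] [-0.398 -0.392  3.687  0.02   0.007 -0.006]
[ 0.6175 -0.1017  0.0406] [-0.411 -0.392  3.735  0.02   0.007 -0.006]
```

{"fn": "move_arm", "kwargs": {
  "motion": [0.1, -0.2, 0.3, 0, 0, 0, 0, 0.2, -0.39, 0.8, 0, 0, 0, 0, 0.1, -0.39, 1.4, 0, 0, 0, 0, 0, -0.39, 2, 0, 0, 0, 0, -0.1, -0.39, 2.5, 0, 0, 0, 0, -0.15, -0.39, 2.74, 0, 0, 0, 0, -0.15, -0.39, 2.74, 0, 0, 0, 0, -0.15, -0.39, 2.74, 0, 0, 0, 0]
}}

```text
time_s: 15.47
tcp_pos: [0.6179, -0.101, 0.0818]
ee_rot: [[0.014, -1.0, 0.002], [-0.966, -0.014, -0.259], [0.259, 0.002, -0.966]]
wrist_force: [0.9, 0.2, 1.0]
gripper_width: 0.529
```

Run:
```python
from plan import *
R=Rk(YAW,15);s=st()
for n in ("wrist","side"): cv2.imwrite(f"pics/{n}13.png",imaging.capture(n))
for h in(61,59): 
    t=bw(-45.3,-12.7,h)+R[:,2]*.019; print(t.round(4),goal(t,R))
```

```text
t 15.47 tcp [ 0.6179 -0.101   0.0818] x [ 0.014 -0.966  0.259] z [ 0.002 -0.259 -0.966] F [0.9 0.2 1. ] M [ 0.65 -0.06  0.02] w 0.529 j [ 12.  29. -19.  20. -47. -26.]
[ 0.6175 -0.1017  0.0426] [-0.244  0.034  0.986 -0.017  0.01  -0.004]
[ 0.6175 -0.1017  0.0406] [-0.257  0.034  1.034 -0.017  0.01  -0.004]
```

View pics/wrist13.png

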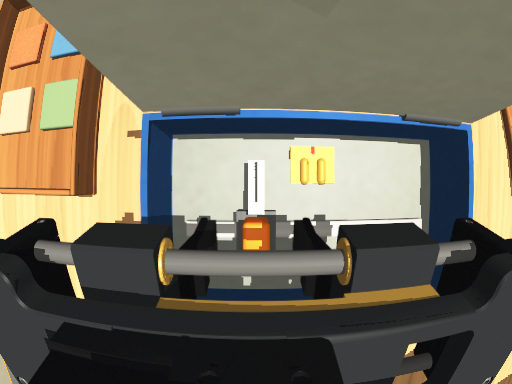

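View pics/side13.png

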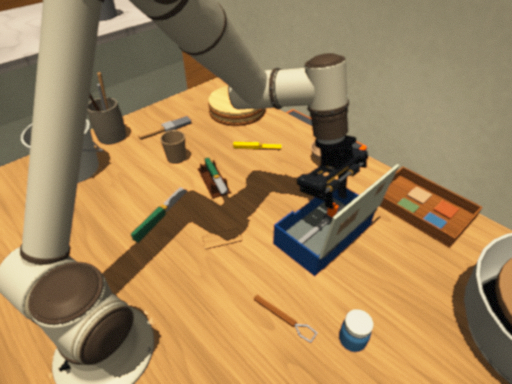

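{"fn": "move_arm", "kwargs": {
  "motion": [-0.08, 0.03, 0.35, 0, 0, 0, 0, -0.16, 0.03, 0.65, 0, 0, 0, 0, -0.22, 0.03, 0.88, 0, 0, 0, 0, -0.25, 0.03, 1, 0, 0, 0, 0, -0.26, 0.03, 1.03, 0, 0, 0, 0, -0.26, 0.03, 1.03, 0, 0, 0, 0.4, -0.26, 0.03, 1.03, 0, 0, 0, 0.6, -0.26, 0.03, 1.03, 0, 0, 0, 0.8, -0.26, 0.03, 1.03, 0, 0, 0, 1, -0.26, 0.03, 1.03, 0, 0, 0, 1, -0.26, 0.03, 1.03, 0, 0, 0, 1, -0.26, 0.03, 1.03, 0, 0, 0, 1, -0.26, 0.03, 1.03, 0, 0, 0, 1, -0.26, 0.03, 1.03, 0, 0, 0, 1]
}}

```text
time_s: 16.73
tcp_pos: [0.6178, -0.1015, 0.0412]
ee_rot: [[0.013, -1.0, 0.005], [-0.966, -0.014, -0.258], [0.258, -0.002, -0.966]]
wrist_force: [-0.7, 1.1, 2.8]
gripper_width: 0.204
```

Run:
```python
from plan import *
s=st(); X=s["tcp_pos"]-s["ee_rot"][:,2]*.019;print("grasp box",(R2.T@(X[:2]-B)*1000).round(1),X[2])
cv2.imwrite(f"pics/wrist14.png",imaging.capture("wrist"))
```

```text
t 16.73 tcp [ 0.6178 -0.1015  0.0412] x [ 0.013 -0.966  0.258] z [ 0.005 -0.258 -0.966] F [-0.7  1.1  2.8] M [ 0.62  0.35 -0.14] w 0.204 j [ 12.  32. -22.  23. -42. -29.]
grasp box [-45.6 -12.9] 0.059564681459273884
```

View pics/wrist14.png

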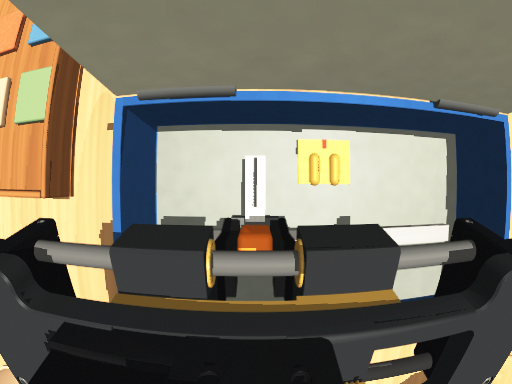

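{"fn": "move_arm", "kwargs": {
  "motion": [0, 0.05, 0, 0, 0, 0, 1, 0, 0.12, 0, 0, 0, 0, 1, 0, 0.2, 0, 0, 0, 0, 1, 0, 0.3, 0, 0, 0, 0, 1, 0, 0.4, 0, 0, 0, 0, 1, 0, 0.5, 0, 0, 0, 0, 1, 0, 0.6, 0, 0, 0, 0, 1, 0, 0.67, 0, 0, 0, 0, 1, 0, 0.7, 0, 0, 0, 0, 1, 0, 0.7, 0, 0, 0, 0, 1]
}}

```text
time_s: 17.62
tcp_pos: [0.5891, -0.1019, 0.0412]
ee_rot: [[0.013, -1.0, 0.005], [-0.966, -0.014, -0.258], [0.258, -0.001, -0.966]]
wrist_force: [-1.6, 1.0, 2.7]
gripper_width: 0.206
```

```bash
cat > q.py <<'E'
from plan import *
import sys,pickle
s=st(); X=s["tcp_pos"]-s["ee_rot"][:,2]*.019;print("grasp box",(R2.T@(X[:2]-B)*1000).round(1),X[2],"Fbx",(R2.T@s["wrist_force"][:2]).round(2))
if len(sys.argv)>1:
    p=P("wrist"); cv2.imwrite(f"pics/wrist{sys.argv[1]}.png",imaging.capture("wrist")); pickle.dump((p,s),open(f"w{sys.argv[1]}.pkl","wb"))
    crop(f"pics/wrist{sys.argv[1]}.png",f"pics/wc{sys.argv[1]}.png",200,120,360,240,5)
E
python3 q.py 15
```

```text
t 17.62 tcp [ 0.5891 -0.1019  0.0412] x [ 0.013 -0.966  0.258] z [ 0.005 -0.258 -0.966] F [-1.6  1.   2.7] M [ 0.87  0.23 -0.12] w 0.206 j [ 12.  30. -26.  23. -39. -30.]
grasp box [-16.9 -12.9] 0.059529295140137314 Fbx [ 1.63 -1.04]
```

View pics/wc15.png

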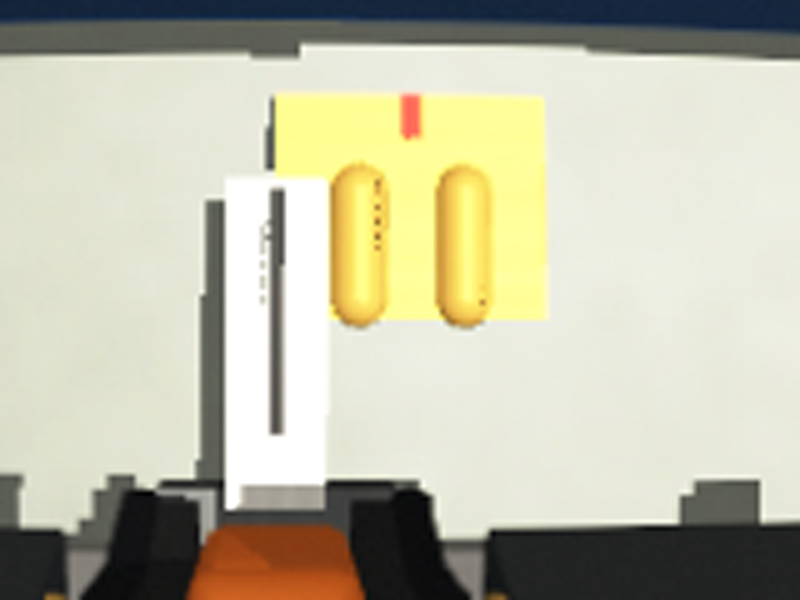

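{"fn": "move_arm", "kwargs": {
  "motion": [0, 0.03, 0, 0, 0, 0, 1, 0, 0.06, 0, 0, 0, 0, 1, 0, 0.09, 0, 0, 0, 0, 1, 0, 0.12, 0, 0, 0, 0, 1, 0, 0.15, 0, 0, 0, 0, 1, 0, 0.15, 0, 0, 0, 0, 1]
}}

```text
time_s: 18.17
tcp_pos: [0.5836, -0.1019, 0.0412]
ee_rot: [[0.013, -1.0, 0.006], [-0.966, -0.014, -0.258], [0.258, -0.002, -0.966]]
wrist_force: [1.0, 0.8, 0.4]
gripper_width: 0.206
```

{"fn": "move_arm", "kwargs": {
  "motion": [0, 0.03, 0, 0, 0, 0, 1, 0, 0.05, 0, 0, 0, 0, 1, 0, 0.05, 0, 0, 0, 0, 1]
}}

```text
time_s: 18.42
tcp_pos: [0.5832, -0.1018, 0.0412]
ee_rot: [[0.014, -1.0, 0.009], [-0.966, -0.016, -0.257], [0.257, -0.005, -0.966]]
wrist_force: [5.3, -4.0, -2.5]
gripper_width: 0.206
```

{"fn": "move_arm", "kwargs": {
  "motion": [0, 0.03, 0, 0, 0, 0, 1, 0, 0.05, 0, 0, 0, 0, 1, 0, 0.05, 0, 0, 0, 0, 1]
}}

```text
time_s: 18.67
tcp_pos: [0.5829, -0.1018, 0.0412]
ee_rot: [[0.014, -1.0, 0.012], [-0.966, -0.017, -0.257], [0.257, -0.008, -0.966]]
wrist_force: [7.3, -3.5, -3.0]
gripper_width: 0.208
```

```bash
python3 q.py
```

```text
t 18.67 tcp [ 0.5829 -0.1018  0.0412] x [ 0.014 -0.966  0.257] z [ 0.012 -0.257 -0.966] F [ 7.3 -3.5 -3. ] M [-0.24 -1.74  0.42] w 0.208 j [ 12.  29. -28.  24. -38. -31.]
grasp box [-10.6 -13. ] 0.059593121679603074 Fbx [-7.29  3.61]
```

Run:
```python
from plan import *
R=Rk(YAW,15)
for x in(-11,-7,-1.5,.5):
    t=bw(x,-12.9,59.5)+R[:,2]*.019; print(t.round(4),goal(t,R))
```

```text
[ 0.5832 -0.102   0.0411] [ 0.003 -0.006  0.003 -0.093  0.023  0.008]
[ 0.5792 -0.102   0.0411] [ 0.003  0.094  0.002 -0.093  0.023  0.008]
[ 0.5737 -0.1021  0.0411] [ 0.003  0.231  0.001 -0.093  0.023  0.008]
[ 0.5717 -0.1021  0.0411] [ 0.003  0.281  0.001 -0.093  0.023  0.008]
```

{"fn": "move_arm", "kwargs": {
  "motion": [0, 0.04, 0, -0.05, 0.02, 0, 1, 0, 0.07, 0, -0.09, 0.02, 0, 1, 0, 0.1, 0, -0.09, 0.02, 0, 1, 0, 0.12, 0, -0.09, 0.02, 0, 1, 0, 0.14, 0, -0.09, 0.02, 0, 1, 0, 0.14, 0, -0.09, 0.02, 0, 1]
}}

```text
time_s: 19.17
tcp_pos: [0.5786, -0.1019, 0.0412]
ee_rot: [[0.014, -1.0, 0.006], [-0.966, -0.015, -0.258], [0.258, -0.002, -0.966]]
wrist_force: [3.7, -1.7, -0.3]
gripper_width: 0.203
```

```bash
python3 q.py 16
```

```text
t 19.17 tcp [ 0.5786 -0.1019  0.0412] x [ 0.014 -0.966  0.258] z [ 0.006 -0.258 -0.966] F [ 3.7 -1.7 -0.3] M [ 0.21 -1.09  0.27] w 0.203 j [ 12.  29. -28.  24. -39. -31.]
grasp box [ -6.4 -13. ] 0.05958505537442284 Fbx [-3.68  1.71]
```

View pics/wc16.png

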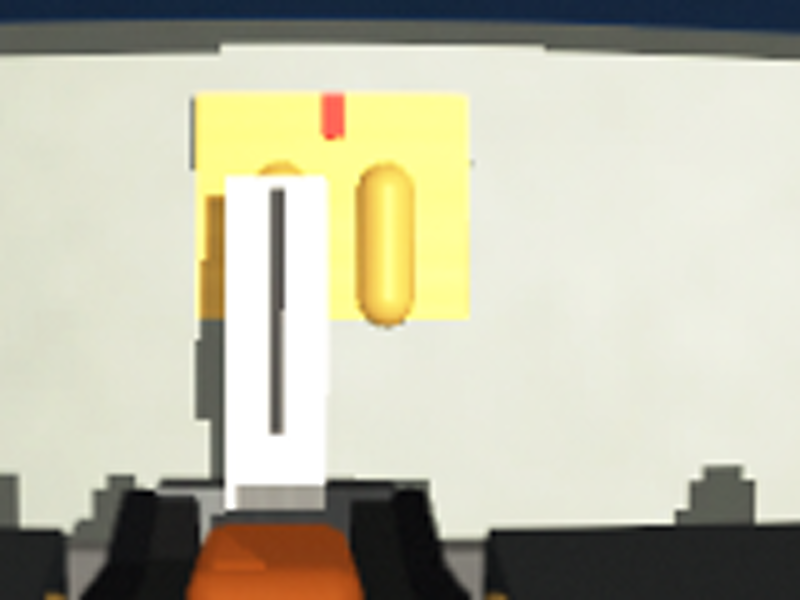

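{"fn": "move_arm", "kwargs": {
  "motion": [0, 0.03, 0, 0, 0, 0, 1, 0, 0.06, 0, 0, 0, 0, 1, 0, 0.09, 0, 0, 0, 0, 1, 0, 0.12, 0, 0, 0, 0, 1, 0, 0.12, 0, 0, 0, 0, 1]
}}

```text
time_s: 19.63
tcp_pos: [0.5723, -0.1021, 0.0412]
ee_rot: [[0.014, -1.0, 0.004], [-0.966, -0.015, -0.259], [0.259, -0.0, -0.966]]
wrist_force: [-0.4, 0.1, 2.7]
gripper_width: 0.206
```

```bash
python3 q.py 17
```

```text
t 19.63 tcp [ 0.5723 -0.1021  0.0412] x [ 0.014 -0.966  0.259] z [ 0.004 -0.259 -0.966] F [-0.4  0.1  2.7] M [ 0.67  0.12 -0.02] w 0.206 j [ 12.  29. -29.  24. -38. -31.]
grasp box [ -0.1 -12.9] 0.059541135263493306 Fbx [ 0.39 -0.13]
```

View pics/wc17.png

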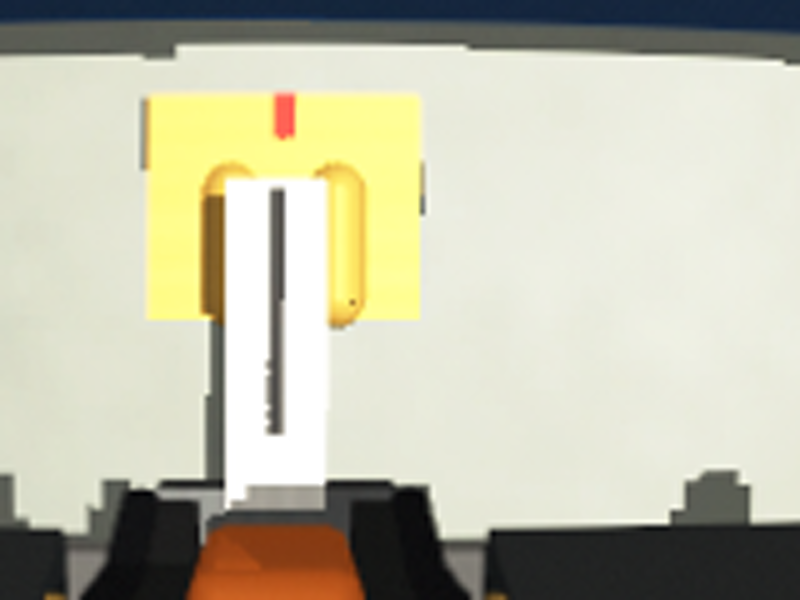

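{"fn": "move_arm", "kwargs": {
  "motion": [0, 0.01, 0, 0, 0, 0, 1, 0, 0.025, 0, 0, 0, 0, 1, 0, 0.025, 0, 0, 0, 0, 1, 0, 0.025, 0, 0, 0, 0, 1, 0, 0.025, 0, 0, 0, 0, 1, 0, 0.025, 0, 0, 0, 0, 1]
}}

```text
time_s: 20.18
tcp_pos: [0.571, -0.1021, 0.0412]
ee_rot: [[0.014, -1.0, 0.003], [-0.966, -0.014, -0.259], [0.259, 0.001, -0.966]]
wrist_force: [-0.2, 2.1, 2.3]
gripper_width: 0.199
```

```bash
python3 q.py 18
python3 - <<'E'
from h import *
for n in ("side","scene"): cv2.imwrite(f"pics/{n}18.png",imaging.capture(n))
E
python3 q.py
```

```text
t 20.18 tcp [ 0.571  -0.1021  0.0412] x [ 0.014 -0.966  0.259] z [ 0.003 -0.259 -0.966] F [-0.2  2.1  2.3] M [ 0.78  0.09 -0.09] w 0.199 j [ 13.  28. -29.  24. -38. -31.]
grasp box [  1.2 -12.9] 0.05953933367437712 Fbx [ 0.19 -2.13]
t 20.33 tcp [ 0.5711 -0.1021  0.0412] x [ 0.014 -0.966  0.259] z [ 0.003 -0.259 -0.966] F [-0.4  1.   2.4] M [ 0.8   0.17 -0.12] w 0.206 j [ 13.  28. -29.  24. -38. -31.]
grasp box [  1.1 -12.9] 0.059540294342554374 Fbx [ 0.35 -1.03]
```

View pics/wc18.png

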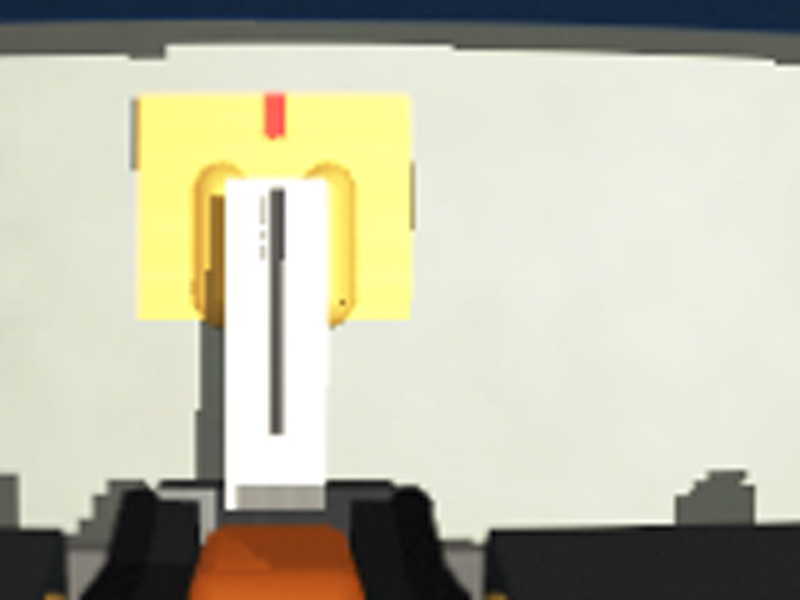

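View pics/scene18.png

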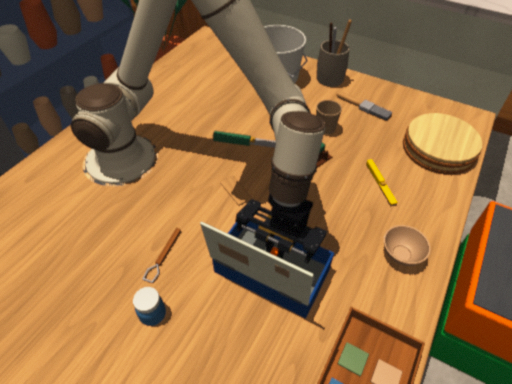

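View pics/side18.png

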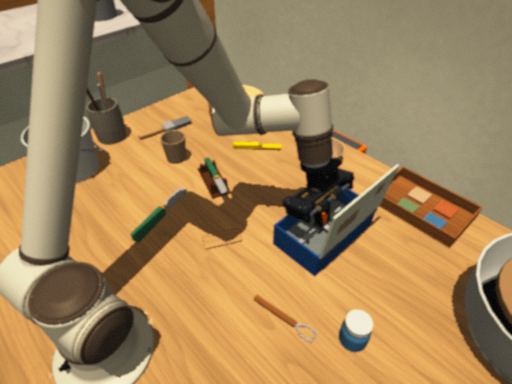

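```bash
python3 -c "
from station import r
print(r.finish_job())"
```

```text
the job is handed in; nothing more can be done
None
```

The job is done and handed in at 20.3 s of the 64 s allowed. The blade raised the cover and swung it upright, and the knife went back on its rest. The gripper still holds the knob, with the ball clicked into the notch.

- **Cover:** the blade tip's final position puts it at about 94 to 95°. The last pictures still show it upright.
- **Knife:** it lies on the rest between the lips, seen in the wrist and side pictures. I set it down about 3 mm sideways from where it first lay, nearer the middle of the rest.
- **Notch:** the force along the rail rose to about 7 N at the ridge. The carriage then jumped ahead of the command, 6.3 mm against 4.8 mm asked. In the last wrist picture the black line is within about 0.4 mm of the red mark, and the force along the rail is only about 0.4 N.
- **Bystanders:** the cup and the jar stand where they were in the last pictures.
- **A disagreement:** from the first wrist view I placed the notch about 1 mm short of where it proved to be. I corrected this from the close-up view of the line and mark.

No check failed.

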